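Level a sprung storeroom shelf with a spirit level and its levelling foot

TASK

Stand the aluminium spirit level upright in the blue channel on the sprung steel shelf and let go of it. Then take the red wing knob of the levelling foot, press that end of the shelf fully down onto its stop and turn the knob until the bubble is centred between the two black lines of the vial. Finish while still holding that end pressed fully down with the bubble resting at the centre; leave the other things where they are.

Things in the scene. Friction and masses are not known exactly. Their poses are not given: they have to be found in the camera images.
- level: Spirit level, 200 mm long (its x axis), 22 mm thick (y), 54 mm tall (z), 0.3 kg, aluminium with blue panels and black ends, standing on its long narrow edge on the table. Origin: centre of its underside. Take it across its 22 mm thickness. On top, in the middle, a green vial (90 mm long, rising 8 mm above the top) with a pale bubble. Either end may point either way in the channel.
- vial_mid (a point): Middle of the vial, 60 mm above the level's underside, half-way between the two black lines (23 mm apart); axes as the level's.
- bubble_mid (a point): Centre of the pale bubble (17 mm long), which runs along the level's x axis, up to 30 mm either side of vial_mid, towards the higher end: about 2.6 mm for each milliradian of slope. It needs about 2.5 s to come to rest.
- bubble (a joint): Bubble's offset from the vial's middle along the level's x axis (m); 0 is centred.
- stand: Fixed base of the sprung shelf, steel plate 150 x 400 mm on the table, origin at its centre on the table. Its z axis is vertical and its +y axis points along the shelf from the hinged end to the end with the foot. The shelf is a galvanised board, 160 x 400 mm, hinged 190 mm from the origin towards -y; its top is 70 mm above the table.
- channel (a point): Middle of the floor of the blue channel on the shelf's top, 70 mm toward -y from the stand's origin, about 70 mm above the table. The channel runs along this point's y axis (the stand's y): inside 26 mm wide and 206 mm long, walls 5 mm thick and 16 mm high (above the floor). z is up.
- knob_grip (a point): Grip point of the red wing knob of the levelling foot, on its vertical turning axis, 150 mm toward +y from the stand's origin. Red bar 54 mm long (this point's x axis), 14 mm thick (y), 32 mm tall: from 16 mm below this point to 16 mm above. A black flange of 68 mm diameter, which turns with it and may be pressed on, has its top at the bar's foot, 16 mm below this point; 6 mm lower is the shelf's top. The knob turns with about 0.1 N m of friction and stays where it is left.
- knob (a joint): Turn of the knob (rad), growing clockwise seen from above, range -0.8 to 2.2. Clockwise raises the end of the shelf with the knob itself, 3 mm per rad (8.8 milliradian of slope, so about 23 mm of bubble per rad, towards the foot's end). At the start it needs some 0.4 to 1.35 rad clockwise from where it stands.
- spring (a joint): How far (rad) the spring lifts the shelf off its stop about its hinge; 0 is pressed fully down, 0.016 (5.5 mm at the knob) is free. It takes about 8 N down on the knob to reach the stop, and the spring lifts the shelf again when let go. The bubble reads true only when fully down; a few newtons more on the stop hardly change it.
- bottle: Bystander: clear water bottle, 66 mm across, 210 mm tall; leave it alone. Origin at its underside.
- paint_can: Bystander: steel can with orange band, 96 mm across, 120 mm tall; leave it alone. Origin at its underside.
- jar: Bystander: glass jar, 70 mm across, 90 mm tall; leave it alone. Origin at its underside.
- tape_measure: Bystander: black and yellow tape measure, 70 x 34 mm, 62 mm tall; leave it alone. Origin at its underside.
- carton: Bystander: cardboard carton 120 x 100 mm, 80 mm tall; leave it alone. Origin at its underside.
- wrench: Bystander: steel wrench, 180 mm long; leave it alone. Origin at its underside.
- hammer: Bystander: hammer lying along its x axis; leave it alone. Origin at its underside.

How it is judged:
On the way, in this order (a step that is already met when the one before it is completed fails the run):
1. the level stands upright in the channel, let go (x of level in the frame of channel between -0.006 and 0.006 m and y of level in the frame of channel between -0.008 and 0.008 m and z of level in the frame of channel between -0.003 and 0.003 m and angle between the x axis of level and the y axis of channel, either way round below 0.06 rad and angle between level's own z axis and vertical below 0.15 rad and contact force between the fingers and level below 0.1 N), for 0.3 s.
2. the shelf is pressed fully down and the bubble is centred (value of joint bubble between -0.004 and 0.004 m and value of joint spring below 0.0015 rad and contact force between the fingers and stand above 3 N), for 1 s.
At the end, for the whole second after the job is handed in: Level on the channel's floor (6 mm across, 8 mm along, 3 mm high, 0.06 rad), upright (0.15 rad), not touched by the fingers; the fingers press the shelf or knob (over 3 N), keeping it on its stop (spring joint under 0.0015 rad) with the bubble within 4 mm of the vial's middle (all of step 1 and all of step 2); the arm keeps its last pose, push and grip.
It fails at once if a bystander is pushed away (over 40 mm) (distance of any of bottle, paint_can, jar, tape_measure, carton, wrench, hammer from where it was at the start of the episode above 0.04 m).
It also fails if it takes over 58 s, if anything falls off the work surface, if the arm or the gripper's body presses on something with over 40 N, if the wrist force passes 120 N, or if a joint passes its speed limit or range.

ROBOT

A 6-joint arm with a two-finger parallel gripper is mounted at the origin on the work surface. World frame = base frame: x ahead of the robot, y to its left, z up, the work surface at z = 0. Lengths are in m, angles in rad, forces in N, time in s.
With the tool pointing down it reaches from about 0.3 to 0.875 m from the base axis. Payload 6.4 kg.
Tool frame: the origin (TCP) lies at the very end of the fingers, on their centre line; the grasp point (between the pads) lies 19 mm behind it; z points along the fingers, y is the direction in which the jaws open and shut (so a half turn about z gives the same grasp; the last joint's range is limited). The gripper opens to 85 mm and grips with 20 to 120 N. Pads are 22 mm wide; open, the fingers measure 114 mm over their backs; the gripper's body (76 mm by 85 mm) begins 54 mm behind the grasp point. The pads swing forward as they close: fully open they stand 13 mm farther back than shut.
Start: joints at [-1.323, 0.181, 1.607, -0, 1.354, -0.206], TCP at [0.252, -0.517, 0.196] pointing down, gripper open.
Joint ranges: [-2.99, 2.99], [-0.89, 2.07], [0.3, 2.58], [-1.14, 4.28], [0, 2.63], [-3.12, 3.12]. Speed limits (rad/s): [2.57, 2.57, 3.01, 3.14, 3.14, 3.14].

INTERFACE

Orientations are given as a unit quaternion [w, x, y, z].
In Python, from bench import telemetry, imaging, ctrl gives the robot as it stands.
- The arm moves only by the shell command python3 -m pendant 'ROWS' [OPENING]. ROWS is JSON, a list that holds one entry, the list of rows, each a list of 6 numbers: the shift along the tool's x, y, z in units of 200 mm (1.0 is 200 mm), then the turn, a rotation vector about the tool's x, y, z in units of pi rad (1.0 is pi rad). In form: [[[tx, ty, tz, rx, ry, rz], ...]]. A call has 1 to 12 rows; each row shifts and turns the pose as measured when the row begins, along the tool's axes as they then stand; what a row does not reach is not made up. A row lasts 1/8 s, in which the tool goes at most 62.5 mm and 10.7 degrees, less where a joint would pass 70% of its speed; a pose out of reach is approached as far as the arm can. A call with a number of a shift or a turn outside -1 to 1 is refused whole. A call with a gripper value outside its range is refused whole. OPENING is the closure, from 0 (fully open) to 1 (shut), set as the call begins (- or left out, the last holds). The fingers move at their own pace and stop on an object; the grip force is fixed at half the most. Time passes only in rows, so rows that do not move let the fingers close. It gives the time, the measured TCP pose, the force and the opening at its end, in the units of the state.
- telemetry.get_obs(): the state, without advancing time (a new reading comes with each control period).
- imaging.camera(name): name is "scene" or "side" or "wrist"; returns a dict with "pixels" (384x512x3 uint8, blue, green, red), "vfov" (degrees; the focal length in pixels is half the picture's height over the tangent of half this angle, whatever the lens; pixels are square), "cx", "cy" (the principal point, pixels), "R" (3x3) and "t" (3): a world point X has camera coordinates R X + t. Camera axes: x right, y down, z forward; pixel columns grow to the right and rows downward; lengths in m; the calibration is good to about 2 mm. A picture is of the moment at which its call begins. There is no depth.
- ctrl.hand_in(): hands the job in, once; it reports no verdict.
The state is a dict: "time_s": time; "q": joint angles; "dq": joint speeds; "joint_efforts": joint torques, N m; "eef_pos": TCP position; "eef_rot": TCP orientation; "wrist_force": force on the tool from outside, world axes, zero at the start; "torque": the same for the moment, N m; "opening": opening from 0.0 (shut) to 1.0 (fully open).
Only numpy, scipy, OpenCV 4.12 (cv2) and the standard library are available. Lean on these libraries where they do the work, as an engineer would, in place of code of your own. Each camera call takes 0.05 s, during which the arm holds its last target.

## Working session

There is one attempt and no reset: what is moved stays moved. The work goes in short steps, Python scripts to look and compute and a shell command to move; the robot and the scene stay as the last step left them, time stands still between calls to the robot, and variables do not carry over. Pictures are saved under pics/ and viewed, and the job is handed in when it is done.

```bash
mkdir -p pics; python3 - <<'E'
from bench import telemetry, imaging, ctrl
import cv2
o=telemetry.get_obs();print(o)
for n in ["scene","side","wrist"]:
    c=imaging.camera(n);cv2.imwrite(f"pics/{n}0.png",c["pixels"]);print(n,c["vfov"],c["cx"],c["cy"],c["R"],c["t"])
E
```

```text
{'time_s': 0.0, 'q': array([-1.32329429e+00,  1.81554858e-01,  1.60798197e+00, -1.22607247e-05,
        1.35379146e+00, -2.06330492e-01]), 'dq': array([-0.00030214,  0.00067705, -0.0017031 ,  0.00054839, -0.00051345,
       -0.00100572]), 'joint_efforts': array([-2.10555918e-03, -4.44881809e+01, -3.51336873e+01, -5.15658285e-04,
        9.07135749e-03,  2.91055790e-05]), 'eef_pos': array([ 0.25193409, -0.51620438,  0.19558901]), 'eef_rot': array([-8.67511507e-04,  9.74364122e-01,  2.24975122e-01, -2.38476238e-05]), 'wrist_force': array([-0.01183853, -0.33934526,  0.59579973]), 'torque': array([-0.02028363, -0.00647999, -0.01053624]), 'opening': 0.9985521531791565}
scene 48.742880456413985 250.90832272002802 187.633612499133 [[-0.78772522  0.61593144 -0.0108371 ]
 [ 0.49284848  0.61956314 -0.61093526]
 [-0.36957997 -0.48659016 -0.79160638]] [ 0.47092885 -0.20846816  1.6939721 ]
side 51.78109074725711 256.37726223912006 192.9218650106764 [[-0.87356417 -0.48623969  0.02136823]
 [-0.30411347  0.51103044 -0.80396697]
 [ 0.38000084 -0.7088151  -0.59428992]] [0.45121725 0.25973052 1.04538562]
wrist 68.80166630544002 256.2003096882795 193.78611029094742 [[ 0.43844925 -0.89875477 -0.00145756]
 [-0.85690793 -0.41852266  0.30091126]
 [-0.27105545 -0.13068533 -0.95365103]] [-0.57381837 -0.03983878  0.37929904]
```

View pics/scene0.png

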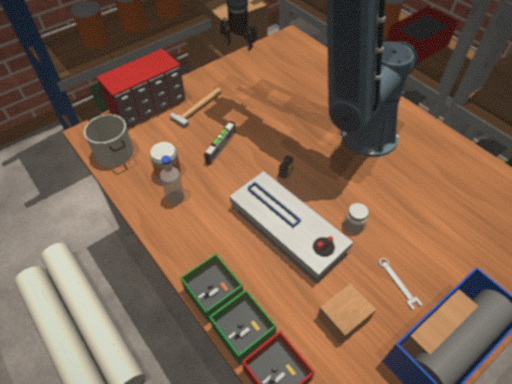

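View pics/side0.png

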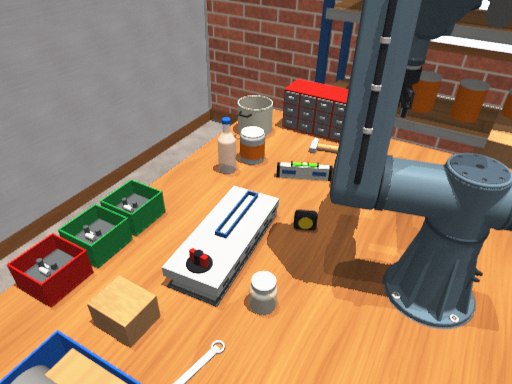

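View pics/wrist0.png

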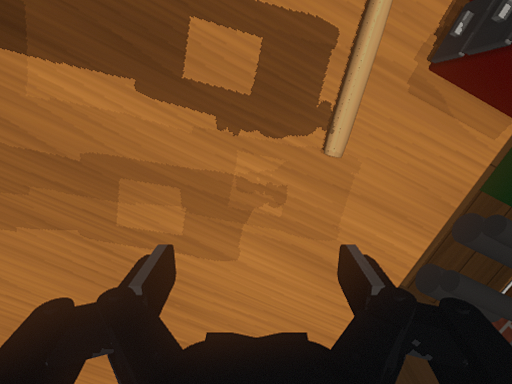

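The scene view shows the level around (220,142), the channel around (273,200) and the knob around (323,244). In the side view they are at (305,171), (238,213) and (199,258). I'll zoom in next.

```bash
cat > h.py <<'E'
import numpy as np, cv2
from bench import telemetry, imaging, ctrl
from scipy.spatial.transform import Rotation as Ro
def f(c): return 192/np.tan(np.radians(c["vfov"])/2)
def ray(c,u,v):
    d=np.array([(u-c["cx"])/f(c),(v-c["cy"])/f(c),1.]); R=np.array(c["R"]);t=np.array(c["t"])
    return -R.T@t, R.T@d
def onz(c,u,v,z):
    o,d=ray(c,u,v); return o+d*(z-o[2])/d[2]
def proj(c,X):
    p=np.array(c["R"])@X+np.array(c["t"]); return np.array([c["cx"]+f(c)*p[0]/p[2],c["cy"]+f(c)*p[1]/p[2]])
def tri(c1,p1,c2,p2):
    o1,d1=ray(c1,*p1);o2,d2=ray(c2,*p2)
    A=np.stack([d1,-d2],1);s=np.linalg.lstsq(A,o2-o1,rcond=None)[0]
    a=o1+s[0]*d1;b=o2+s[1]*d2
    return (a+b)/2,np.linalg.norm(a-b)
def tcpR():
    o=telemetry.get_obs();q=o["eef_rot"];return np.array(o["eef_pos"]),Ro.from_quat([q[1],q[2],q[3],q[0]]).as_matrix(),o
def crop(img,x0,y0,x1,y1,k,name):
    cv2.imwrite(name,cv2.resize(img[y0:y1,x0:x1],None,fx=k,fy=k,interpolation=cv2.INTER_NEAREST))
E
python3 - <<'E'
from h import *
a=cv2.imread("pics/scene0.png");b=cv2.imread("pics/side0.png")
t1=cv2.resize(a[110:290,190:360],None,fx=3,fy=3,interpolation=0)
crop(a,190,110,360,290,3,"pics/sc1.png");crop(b,160,140,360,310,3,"pics/sd1.png")
E
```

```text
(no output)
```

View pics/sc1.png

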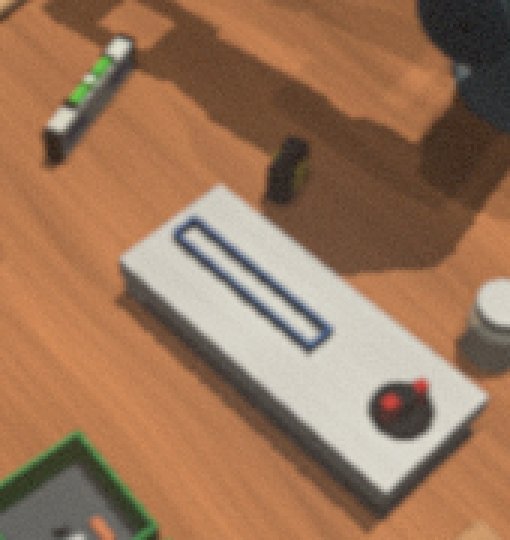

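View pics/sd1.png

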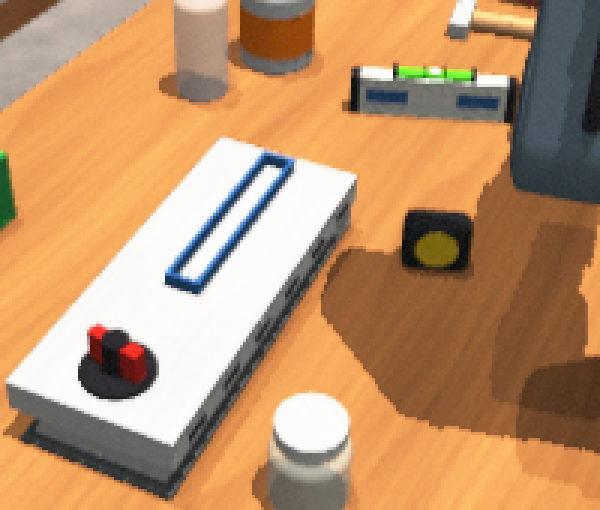

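```bash
python3 - <<'E'
from h import *
S=imaging.camera("scene");D=imaging.camera("side")
def masks(img):
    h=cv2.cvtColor(img,cv2.COLOR_BGR2HSV)
    return h
for n,c,gr,br,fr in [("scene",S,(205,118,240,165),(240,170,305,235),(305,225,345,262)),("side",D,(280,155,335,175),(205,185,265,240),(180,240,220,280))]:
    h=masks(c["pixels"])
    def m(r,lo,hi):
        k=cv2.inRange(h,lo,hi);z=np.zeros_like(k);z[r[1]:r[3],r[0]:r[2]]=k[r[1]:r[3],r[0]:r[2]];return z
    g=m(gr,(45,120,100),(75,255,255));b=m(br,(100,80,30),(130,255,200));
    for nm,k,z in [("green",g,.060),("chan",b,.086)]:
        p=cv2.findNonZero(k);r=cv2.minAreaRect(p);bx=cv2.boxPoints(r)
        w=np.array([onz(c,u,v,z) for u,v in bx]);l=[(w[i]+w[(i+1)%4])/2 for i in range(4)]
        print(n,nm,len(p),r,"ctr",onz(c,*r[0],z)[:2].round(4),"sides",[(np.linalg.norm(w[i]-w[(i+1)%4]).round(4),np.degrees(np.arctan2(*(w[(i+1)%4]-w[i])[[1,0]])).round(1)) for i in range(2)], "mean",np.mean([onz(c,*q[0],z) for q in p],0)[:2].round(4))
    k=cv2.inRange(c["pixels"],(0,0,0),(70,70,255)); z=np.zeros_like(k);z[fr[1]:fr[3],fr[0]:fr[2]]=k[fr[1]:fr[3],fr[0]:fr[2]]
    z2=cv2.inRange(c["pixels"][fr[1]:fr[3],fr[0]:fr[2]],(0,0,140),(90,90,255));nn,L,st,ce=cv2.connectedComponentsWithStats(z2);print("red",[(s[4],onz(c,*(cc+np.array(fr[:2])),.108)[:2].round(4),(cc+np.array(fr[:2])).round(1)) for s,cc in zip(st[1:],ce[1:])])
    p=cv2.findNonZero(z);e=cv2.fitEllipse(cv2.convexHull(p));print("flange",e,onz(c,*e[0],.08)[:2])
E
```

```text
scene green 39 ((219.5, 136.5), (2.654954195022583, 18.584678649902344), 38.65980529785156) ctr [ 0.5008 -0.3174] sides [(np.float64(0.087), np.float64(-156.0)), (np.float64(0.0124), np.float64(94.4))] mean [ 0.5007 -0.3176]
scene chan 16 ((273.9999694824219, 203.50001525878906), (59.50690460205078, 8.453771591186523), 40.060787200927734) ctr [0.5522 0.066 ] sides [(np.float64(0.0334), np.float64(-161.7)), (np.float64(0.2135), np.float64(94.5))] mean [0.5435 0.1213]
red [(np.int32(8), array([0.5137, 0.2814]), array([329.8, 238.2])), (np.int32(21), array([0.5502, 0.2752]), array([319.5, 243.4]))]
flange ((329.36651611328125, 249.2677459716797), (20.682268142700195, 32.21354293823242), 116.87648010253906) [0.52718302 0.29887766]
side green 64 ((304.48638916015625, 164.21791076660156), (25.07607078552246, 2.7446446418762207), 3.5763344764709473) ctr [ 0.4977 -0.3201] sides [(np.float64(0.0187), np.float64(-66.9)), (np.float64(0.0904), np.float64(-155.7))] mean [ 0.497  -0.3195]
side chan 294 ((236.54400634765625, 214.44638061523438), (12.309707641601562, 57.564231872558594), 39.369319915771484) ctr [0.5439 0.0731] sides [(np.float64(0.2326), np.float64(-85.6)), (np.float64(0.0503), np.float64(155.7))] mean [0.5458 0.0735]
red [(np.int32(18), array([0.5522, 0.2742]), array([192. , 250.5])), (np.int32(30), array([0.5147, 0.2764]), array([203.7, 256.5]))]
flange ((197.15185546875, 260.9606018066406), (22.770748138427734, 28.012527465820312), 113.1854248046875) [0.53729695 0.27606211]
```

```bash
cat >> h.py <<'E'
def delta(target,xang):
    # target TCP xyz, tool x axis world angle (deg), tool pointing straight down
    p,R,o=tcpR(); d=R.T@(np.array(target)-p)
    a=np.radians(xang);Rt=np.array([[np.cos(a),np.sin(a),0],[np.sin(a),-np.cos(a),0],[0,0,-1]])
    rv=Ro.from_matrix(R.T@Rt).as_rotvec()
    print("shift units",(d/.2).round(4),"mm",(d*1000).round(1),"turn units",(rv/np.pi).round(4),"deg",np.degrees(rv).round(1),"t",o["time_s"],"F",np.round(o["wrist_force"],1))
E
python3 - <<'E'
from h import *
S=imaging.camera("scene");D=imaging.camera("side")
for n,a in [("bottle",(227,170)),("can",(252,160)),("tape",(306,229))]: print(n,onz(D,*a,0))
print(tri(S,(219.5,136.5),D,(304.5,164.2)), tri(S,(329.8,238.2),D,(203.7,256.5)),tri(S,(319.5,243.4),D,(192,250.5)))
delta((0.4992,-0.3187,0.15),24.2)
E
```

```text
bottle [ 0.76670709 -0.22134483  0.        ]
can [ 0.7211912  -0.33231084  0.        ]
tape [ 0.37534049 -0.06467545  0.        ]
(array([ 0.49875283, -0.32080691,  0.0580436 ]), np.float64(0.0028967803372693997)) (array([0.51355608, 0.28028079, 0.11010025]), np.float64(0.0036535550842842547)) (array([0.55110621, 0.27563826, 0.10969126]), np.float64(0.0002359425999342419))
shift units [ 1.5446 -0.3479  0.2317] mm [308.9 -69.6  46.3] turn units [-0.0001 -0.      0.01  ] deg [-0.  -0.   1.8] t 0.35 F [-0.1  0.3  0.2]
```

```bash
python3 -m pendant '[[[0.26,-0.058,0.0,0,0,0.002],[0.26,-0.058,0.0,0,0,0.002],[0.26,-0.058,0.0,0,0,0.002],[0.26,-0.058,0.0,0,0,0.002],[0.26,-0.058,0.0,0,0,0.002],[0.25,-0.058,0.0,0,0,0],[0,0,0,0,0,0],[0,0,0,0,0,0]]]' 0
python3 - <<'E'
from h import *
c=imaging.camera("wrist");cv2.imwrite("pics/w1.png",c["pixels"])
delta((0.4992,-0.3187,0.15),24.2)
np.save("w1.npy",c,allow_pickle=True)
E
```

```text
time_s: 1.35
eef_pos: [0.5103, -0.318, 0.1962]
eef_rot: [0.001, 0.978, 0.208, 0.0]
wrist_force: [0.2, 0.6, -0.2]
opening: 1.001
shift units [-0.0519 -0.0197  0.2313] mm [-10.4  -3.9  46.3] turn units [ 0.0004 -0.0001 -0.0014] deg [ 0.1 -0.  -0.3] t 1.4 F [ 0.2  1.3 -0.1]
```

View pics/w1.png

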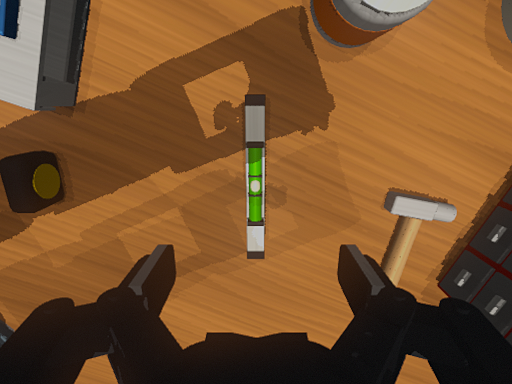

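The wrist view shows the level upright in the image at column 256, with its ends at rows 94 and 258 and the bubble at row 186.

```bash
python3 - <<'E'
from h import *
c=np.load("w1.npy",allow_pickle=True).item()
img=c["pixels"];crop(img,230,85,282,265,3,"pics/w1c.png")
h=cv2.cvtColor(img,cv2.COLOR_BGR2HSV)
sub=np.zeros(img.shape[:2],np.uint8);sub[80:280,235:280]=255
ev=lambda k:cv2.minAreaRect(cv2.findNonZero(cv2.bitwise_and(k,sub)))
r=ev(cv2.inRange(h,(45,120,100),(75,255,255)));print(r,onz(c,*r[0],.06))
k=cv2.inRange(h,(0,0,0),(180,70,255));k=cv2.morphologyEx(k,cv2.MORPH_OPEN,np.ones((3,3)));r=ev(k);print(r)
b=[onz(c,u,v,.054) for u,v in cv2.boxPoints(r)];print(np.mean(b,0),[np.linalg.norm(b[i]-b[(i+1)%4]) for i in range(2)],[np.degrees(np.arctan2(*(b[(i+1)%4]-b[i])[[1,0]])) for i in range(2)])
E
```

```text
((255.0, 184.49996948242188), (11.999998092651367, 72.99998474121094), 0.0) [ 0.49911462 -0.32129224  0.06      ]
((254.49996948242188, 177.99998474121094), (145.99996948242188, 18.999996185302734), 90.0)
[ 0.49800531 -0.32112175  0.054     ] [np.float64(0.02063096232405072), np.float64(0.17773536878501892)] [np.float64(-66.01871499136406), np.float64(-155.5385502888388)]
```

View pics/w1c.png

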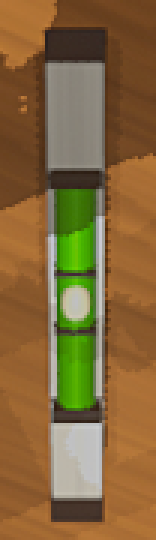

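```bash
python3 -m pendant '[[[-0.03,-0.005,0.2,0,0,0],[-0.02,-0.004,0.25,0,0,0],[-0.008,0,0.2,0,0,0],[0,0,0.1,0,0,0],[0,0,0,0,0,0]]]' 0
python3 - <<'E'
from h import *
delta((0.499,-0.321,0.027),24.2)
E
```

```text
time_s: 2.02
eef_pos: [0.4945, -0.3284, 0.044]
eef_rot: [0.002, 0.979, 0.202, 0.001]
wrist_force: [-0.3, -0.1, 0.7]
opening: 0.994
shift units [ 0.0353 -0.0252  0.0849] mm [ 7.1 -5.  17. ] turn units [ 0.0016 -0.0002 -0.0046] deg [ 0.3 -0.  -0.8] t 2.025 F [-0.3 -0.1  0.7]
```

```bash
python3 -m pendant '[[[0.036,-0.025,0.05,0.0016,0,-0.0046],[0,0,0.035,0,0,0],[0,0,0,0,0,0]]]' 0
python3 - <<'E'
from h import *
delta((0.499,-0.321,0.027),24.2)
E
```

```text
time_s: 2.4
eef_pos: [0.5002, -0.3229, 0.0288]
eef_rot: [0.002, 0.978, 0.209, 0.001]
wrist_force: [-0.8, 0.0, 0.5]
opening: 0.996
shift units [-0.0014 -0.0111  0.0087] mm [-0.3 -2.2  1.7] turn units [ 0.0012 -0.0007 -0.0003] deg [ 0.2 -0.1 -0.1] t 2.4 F [-0.8  0.   0.5]
```

```bash
python3 -m pendant '[[[0,-0.011,0.005,0.001,0,0],[0,0,0,0,0,0],[0,0,0,0,0,0],[0,0,0,0,0,0],[0,0,0,0,0,0],[0,0,0,0,0,0]]]' 1
python3 - <<'E'
from h import *
delta((0.499,-0.321,0.027),24.2)
for n in ("wrist","side"):
    c=imaging.camera(n);cv2.imwrite(f"pics/{n}2.png",c["pixels"])
E
```

```text
time_s: 3.15
eef_pos: [0.5003, -0.3214, 0.0294]
eef_rot: [0.001, 0.978, 0.209, 0.002]
wrist_force: [-0.2, 0.4, 0.0]
opening: 0.003
shift units [-0.0049 -0.0045  0.0118] mm [-1.  -0.9  2.4] turn units [ 0.0009 -0.001  -0.0001] deg [ 0.2 -0.2 -0. ] t 3.15 F [-0.2  0.4  0. ]
```

View pics/wrist2.png

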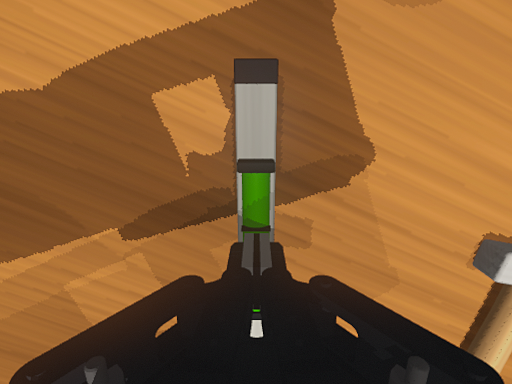

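```bash
python3 - <<'E'
from h import *
b=cv2.imread("pics/side2.png");crop(b,230,90,390,210,5,"pics/sd2.png")
S=imaging.camera("scene");cv2.imwrite("pics/sc2.png",S["pixels"]);crop(S["pixels"],170,70,300,190,5,"pics/sc2.png")
E
```

```text
(no output)
```

View pics/sd2.png

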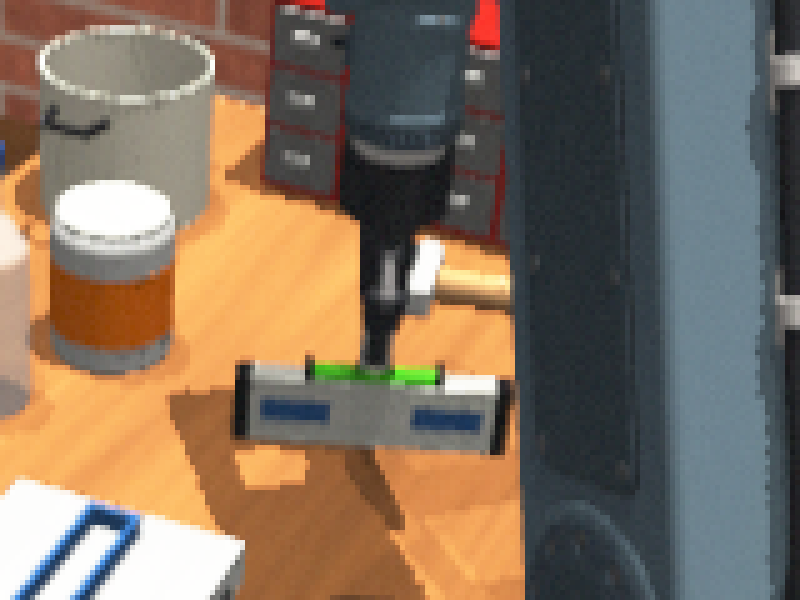

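View pics/sc2.png

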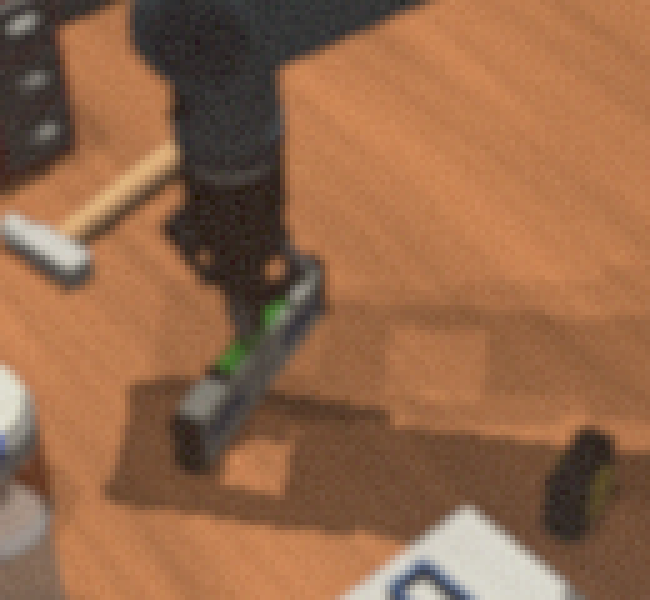

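```bash
python3 - <<'E'
from h import *
S=imaging.camera("scene");D=imaging.camera("side");W=imaging.camera("wrist")
for z in (.03,.05,.06,.07,.1): 
  X=np.array([.5003,-.3214,z]);print(z,proj(S,X).round(1),proj(D,X).round(1),proj(W,X).round(1))
p,R,o=tcpR();print(p,R.round(3),o["q"],o["opening"])
Wc=np.array(W["R"]);print("cam centre in tool",R.T@(-Wc.T@W["t"]-p), (Wc@R).round(3))
crop(W["pixels"],200,200,312,360,5,"pics/w2c.png")
E
```

```text
0.03 [219.6 141.3] [303.2 170.8] [256.7 222.2]
0.05 [219.2 137.7] [303.7 166.2] [256.9 235. ]
0.06 [219.  135.9] [304.  163.9] [257.  242.6]
0.07 [218.8 134. ] [304.2 161.5] [257.1 251.1]
0.1 [218.3 128.3] [305.  154.3] [257.5 284.5]
[ 0.50022879 -0.32141438  0.02930408] [[ 0.912  0.41   0.004]
 [ 0.41  -0.912 -0.001]
 [ 0.003  0.003 -1.   ]] [-0.77169625  0.41844967  1.67469528  0.00218606  1.044566    0.37601806] 0.0016997147529883342
cam centre in tool [ 0.07610821 -0.00035532 -0.17717759] [[ 0.     1.    -0.   ]
 [-0.954  0.    -0.301]
 [-0.301  0.     0.954]]
```

View pics/w2c.png

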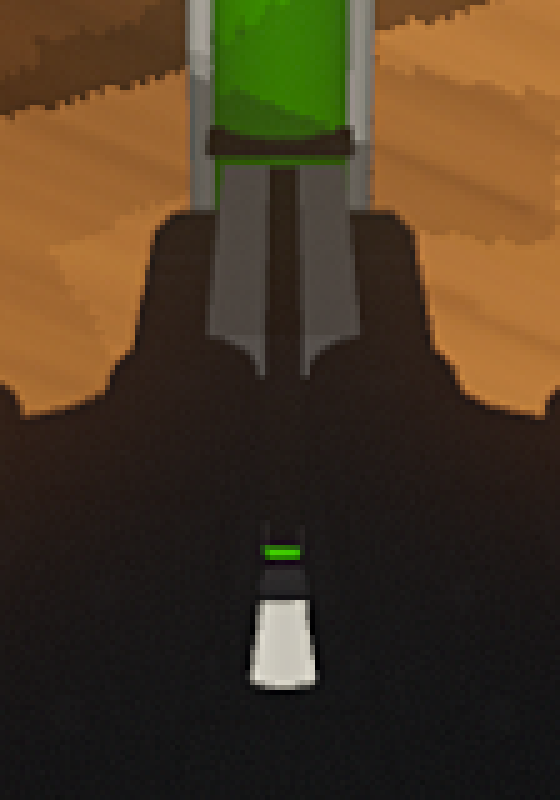

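```bash
python3 -m pendant '[[[0,0,0,0,0,0],[0,0,0,0,0,0],[0,0,0,0,0,0]]]' 0
python3 - <<'E'
from h import *
D=imaging.camera("side");crop(D["pixels"],260,110,340,200,6,"pics/sd3.png");W=imaging.camera("wrist");cv2.imwrite("pics/w3.png",W["pixels"])
print(telemetry.get_obs()["opening"])
E
```

```text
time_s: 3.82
eef_pos: [0.5002, -0.3214, 0.0293]
eef_rot: [0.001, 0.978, 0.209, 0.002]
wrist_force: [-0.2, 0.0, -0.5]
opening: 0.635
0.8075210260916081
```

View pics/sd3.png

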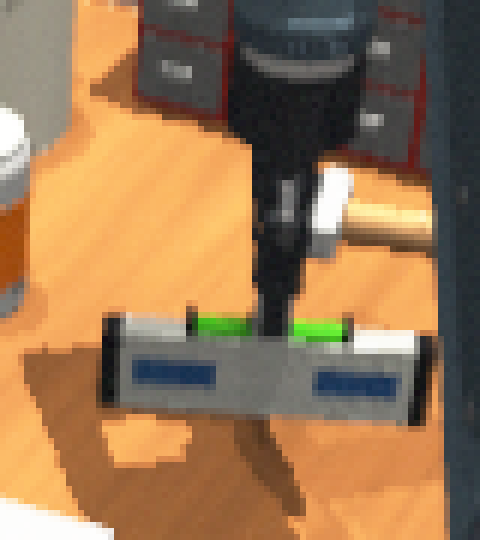

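View pics/w3.png

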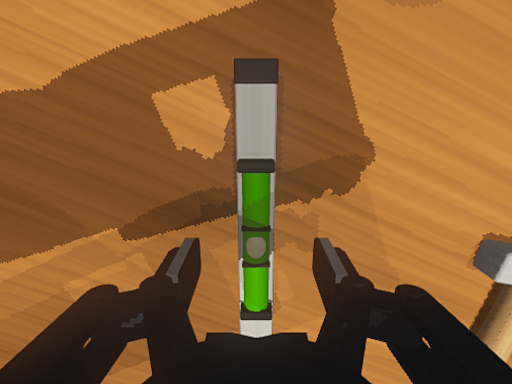

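```bash
python3 - <<'E'
from h import *
W=imaging.camera("wrist");p,R,o=tcpR()
for dz in (0,.02,.03,.035,.04,.05):
  print(dz,proj(W,p+R@[0.011,0,-dz]).round(1),proj(W,p+R@[0.011,.0425,-dz-.013]).round(1),proj(W,p+R@[0.011,-.0425,-dz-.013]).round(1))
print(o["opening"])
E
```

```text
0 [256.7 206.7] [324.4 213.9] [189.1 213.9]
0.02 [256.8 218.2] [332.7 227.1] [180.9 227.1]
0.03 [256.8 224.9] [337.6 235. ] [176.1 234.9]
0.035 [256.8 228.6] [340.4 239.3] [173.4 239.3]
0.04 [256.8 232.5] [343.3 243.9] [170.5 243.9]
0.05 [256.9 241.1] [349.7 254.2] [164.2 254.2]
0.8883701162497428
```

The fingertips really sit about 40 mm behind the reported TCP. The wrist picture at dz = 0.04 matches for both the open and the shut fingers, so I'll allow for that offset. I'm descending in steps and watching the force.

```bash
python3 -m pendant '[[[0,0,0.05,0,0,0],[0,0,0.05,0,0,0],[0,0,0.05,0,0,0],[0,0,0,0,0,0]]]' 0
python3 - <<'E'
from h import *
delta((0.499,-0.321,-0.013),24.2)
D=imaging.camera("side");crop(D["pixels"],260,110,340,200,6,"pics/sd4.png")
E
```

```text
time_s: 4.47
eef_pos: [0.4997, -0.3209, -0.0038]
eef_rot: [0.0, 0.978, 0.209, 0.001]
wrist_force: [-0.7, -0.0, 0.2]
opening: 1.0
shift units [-0.0037 -0.0009  0.0461] mm [-0.7 -0.2  9.2] turn units [ 0.0004 -0.0008 -0.0001] deg [ 0.1 -0.1 -0. ] t 4.475 F [-0.7 -0.   0.2]
```

View pics/sd4.png

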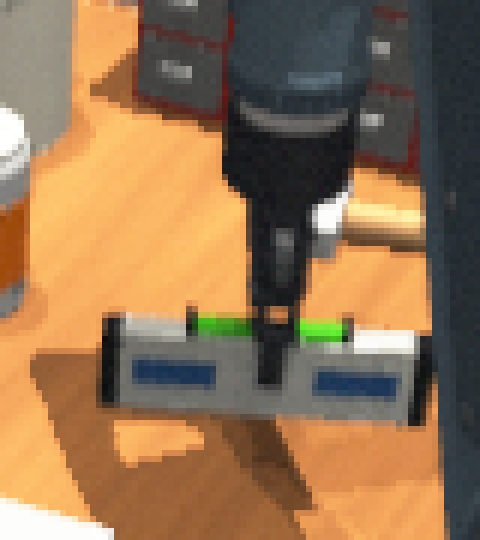

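```bash
python3 -m pendant '[[[-0.004,0,0.05,0,0,0],[0,0,0,0,0,0]]]' 0 && python3 -m pendant '[[[0,0,0,0,0,0],[0,0,0,0,0,0],[0,0,0,0,0,0],[0,0,0,0,0,0],[0,0,0,0,0,0]]]' 1
python3 - <<'E'
from h import *
delta((0.499,-0.321,-0.013),24.2)
D=imaging.camera("side");crop(D["pixels"],260,110,340,200,6,"pics/sd5.png")
E
```

```text
time_s: 4.78
eef_pos: [0.4995, -0.3217, -0.0137]
eef_rot: [0.001, 0.978, 0.209, 0.002]
wrist_force: [-0.1, 0.3, 0.2]
opening: 1.003
time_s: 5.4
eef_pos: [0.5001, -0.3222, -0.0128]
eef_rot: [0.002, 0.978, 0.209, 0.002]
wrist_force: [-0.1, -0.5, -2.2]
opening: 0.247
shift units [-0.0024 -0.0079  0.0009] mm [-0.5 -1.6  0.2] turn units [ 0.0013 -0.0012 -0.0001] deg [ 0.2 -0.2 -0. ] t 5.4 F [-0.1 -0.5 -2.2]
```

View pics/sd5.png

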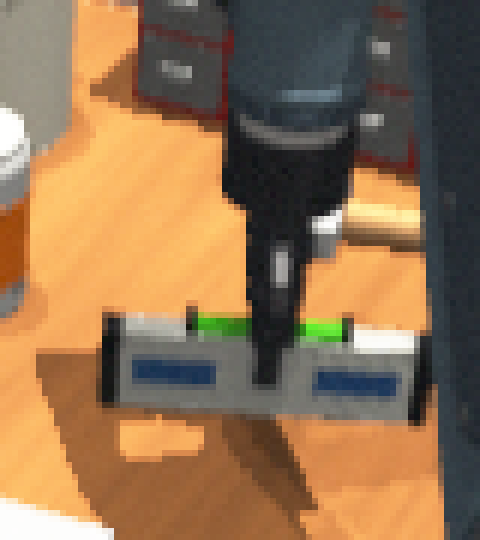

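```bash
python3 -m pendant '[[[0,0,-0.1,0,0,0],[0,0,-0.23,0,0,0],[0,0,-0.23,0,0,0],[0,0,-0.25,0,0,0],[0,0,-0.1,0,0,0],[0,0,0,0,0,0]]]' && python3 -m pendant '[[[0.15,-0.24,0,0,0,0],[0.15,-0.24,0,0,0,0],[0.15,-0.24,0,0,0,0],[0.15,-0.24,0,0,0,0],[0.15,-0.24,0,0,0,0],[0.15,-0.24,0,0,0,0],[0.12,-0.2,0,0,0,0],[0,0,0,0,0,0]]]'
python3 - <<'E'
from h import *
delta((0.55,0.066,0.15),94.5)
E
```

```text
time_s: 6.2
eef_pos: [0.4981, -0.3207, 0.179]
eef_rot: [0.001, 0.978, 0.209, 0.002]
wrist_force: [0.4, -0.8, -2.9]
opening: 0.248
time_s: 7.2
eef_pos: [0.5451, 0.0744, 0.1707]
eef_rot: [-0.002, 0.978, 0.208, -0.003]
wrist_force: [0.4, -0.2, -3.0]
opening: 0.245
shift units [0.0057 0.0488 0.103 ] mm [ 1.1  9.8 20.6] turn units [-0.0025  0.0007 -0.3918] deg [ -0.5   0.1 -70.5] t 7.2 F [ 0.4 -0.2 -3. ]
```

Holding the level, weight −3 N. Now the turn.

```bash
python3 -m pendant '[[[0,0,0,0,0,-0.056],[0,0,0,0,0,-0.056],[0,0,0,0,0,-0.056],[0,0,0,0,0,-0.056],[0,0,0,0,0,-0.056],[0,0,0,0,0,-0.056],[0,0,0,0,0,-0.056],[0,0,0,0,0,0]]]'
python3 - <<'E'
from h import *
delta((0.55,0.066,0.15),94.5)
for n in ("wrist","side","scene"):
    c=imaging.camera(n);np.save(n+"6.npy",c,allow_pickle=True);cv2.imwrite(f"pics/{n}6.png",c["pixels"])
E
```

```text
time_s: 8.2
eef_pos: [0.538, 0.068, 0.1619]
eef_rot: [-0.009, 0.666, 0.746, -0.008]
wrist_force: [-0.3, 0.9, -3.3]
opening: 0.245
shift units [-0.0168  0.0597  0.058 ] mm [-3.4 11.9 11.6] turn units [-0.0076 -0.0008  0.0111] deg [-1.4 -0.1  2. ] t 8.2 F [-0.3  0.9 -3.3]
```

View pics/wrist6.png

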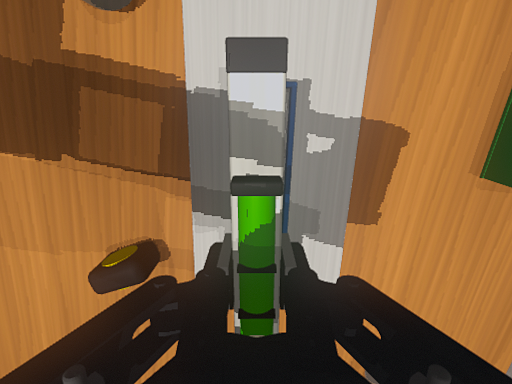

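View pics/side6.png

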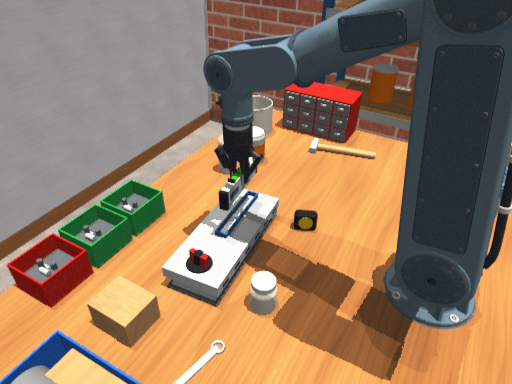

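View pics/scene6.png

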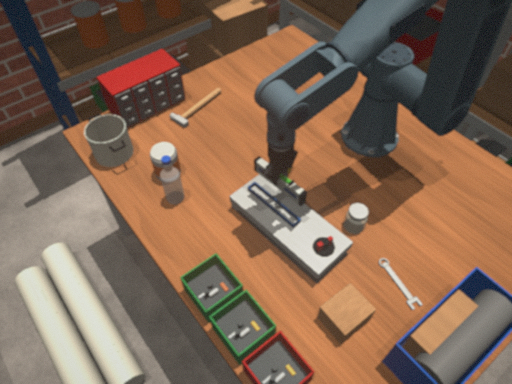

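```bash
python3 - <<'E'
from h import *
z=.088
S=np.load("scene6.npy",allow_pickle=True).item();D=np.load("side6.npy",allow_pickle=True).item();W=np.load("wrist6.npy",allow_pickle=True).item()
def rep(nm,c,img,r):
    b=img.astype(int);d=b[...,0]-b[...,2]
    k=np.zeros(d.shape,np.uint8);x0,y0,x1,y1=r;k[y0:y1,x0:x1]=(d[y0:y1,x0:x1]>25)*255
    n,L,st,ce=cv2.connectedComponentsWithStats(k,connectivity=8);i=1+np.argmax(st[1:,4]);p=np.argwhere(L==i)[:,::-1]
    # project to plane, min area rect in world mm
    w=np.array([onz(c,u,v,z)[:2] for u,v in p]);rr=cv2.minAreaRect((w*1000).astype(np.float32))
    print(nm,st[i],"rect mm",rr)
    return k
a=cv2.imread("pics/scene0.png");b=cv2.imread("pics/side0.png")
k=rep("scene",S,a,(240,165,305,235));k2=rep("side",D,b,(205,185,265,245));k3=rep("wrist",W,W["pixels"],(286,75,300,240))
E
```

```text
scene [249 182  51  44 165] rect mm ((554.4339599609375, 62.893131256103516), (35.889381408691406, 212.13279724121094), 5.415667533874512)
side [215 190  43  48 435] rect mm ((546.357421875, 63.80192947387695), (42.08527755737305, 223.44346618652344), 4.5557332038879395)
wrist [286  82  11 151 592] rect mm ((563.143310546875, 98.52403259277344), (8.333073616027832, 136.73446655273438), 8.323920249938965)
```

```bash
python3 - <<'E'
from h import *
W=np.load("wrist6.npy",allow_pickle=True).item();D=np.load("side6.npy",allow_pickle=True).item()
crop(W["pixels"],215,30,325,250,3,"pics/w6c.png")
b=cv2.imread("pics/side0.png");crop(b,195,180,285,250,8,"pics/sd0c.png")
for n,c in (("W",W),("D",D)): print(n,-np.array(c["R"]).T@c["t"])
E
```

```text
W [0.53274357 0.14435594 0.33922137]
D [0.07590736 0.82765465 0.82043518]
```

View pics/w6c.png

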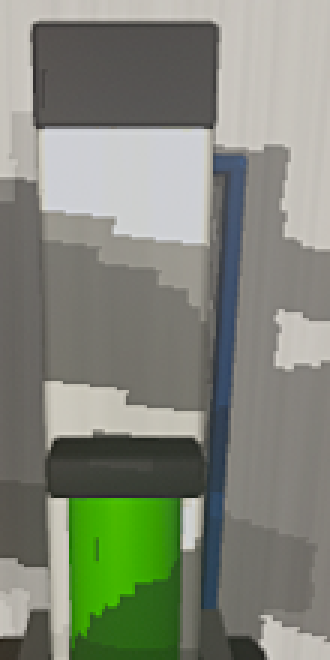

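View pics/sd0c.png

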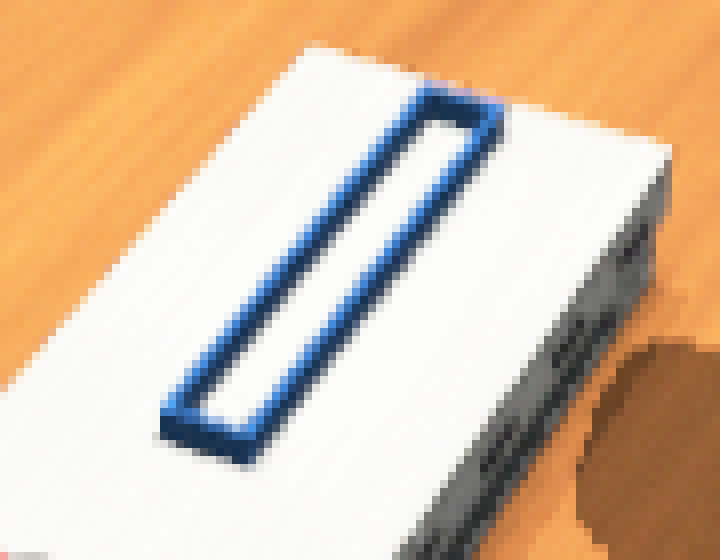

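```bash
python3 - <<'E'
from h import *
W=np.load("wrist6.npy",allow_pickle=True).item();D=np.load("side6.npy",allow_pickle=True).item();S=np.load("scene6.npy",allow_pickle=True).item()
z=.088
P=[onz(D,195+u/8-.5,180+v/8-.5,z) for u,v in ((425,85),(502,100),(250,435),(163,407))]
print(np.round(P,4),np.mean(P,0),[np.linalg.norm(P[i]-P[(i+1)%4]).round(4) for i in range(4)])
for i,j in ((0,3),(1,2)): d=P[j]-P[i];print(np.degrees(np.arctan2(d[1],d[0])))
Q=[onz(W,215+u/3-.5,30+v/3-.5,z) for u,v in ((247,153),(218,600))];print(Q)
d=Q[0]-Q[1];print(np.degrees(np.arctan2(d[1],d[0])))
# scene: original corners
a=cv2.imread("pics/scene0.png");crop(a,240,170,310,240,8,"pics/sc0c.png")
E
```

```text
[[ 0.5751 -0.0448  0.088 ]
 [ 0.5443 -0.0516  0.088 ]
 [ 0.5247  0.1609  0.088 ]
 [ 0.5581  0.1641  0.088 ]] [0.55054003 0.05716393 0.088     ] [np.float64(0.0316), np.float64(0.2134), np.float64(0.0336), np.float64(0.2095)]
94.64362095608583
95.26008991496592
[array([0.55788188, 0.16771957, 0.088     ]), array([0.56965779, 0.03305494, 0.088     ])]
94.99758427729161
```

View pics/sc0c.png

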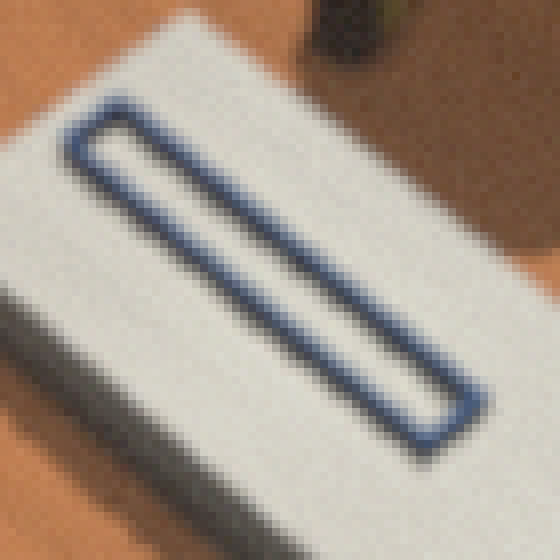

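```bash
python3 - <<'E'
from h import *
W=np.load("wrist6.npy",allow_pickle=True).item()
p,R,o=tcpR()
for zz in (.2287,):
  for u,v in ((34,22),(218,22)):
    X=onz(W,215+u/3-.5,30+v/3-.5,zz);print(X,"in tool",R.T@(X-p))
delta((.550,.0575,.112),94.9)
E
```

```text
[0.51677493 0.16600853 0.2287    ] in tool [ 0.09956575 -0.0121062  -0.06581873]
[0.53821759 0.16834455 0.2287    ] in tool [ 0.09948907  0.00945748 -0.06631461]
shift units [-0.0615  0.0572  0.2503] mm [-12.3  11.4  50.1] turn units [-0.0073 -0.0008  0.0085] deg [-1.3 -0.1  1.5] t 8.35 F [ 0.2  0.3 -2.6]
```

```bash
python3 -m pendant '[[[-0.03,0.03,0,-0.0073,-0.0008,0.0085],[-0.03,0.027,0.08,0,0,0],[0,0,0.08,0,0,0],[0,0,0.08,0,0,0],[0,0,0,0,0,0],[0,0,0,0,0,0]]]'
python3 - <<'E'
from h import *
delta((.550,.0575,.112),94.9)
for n in ("wrist","side","scene"):
    c=imaging.camera(n);np.save(n+"7.npy",c,allow_pickle=True);cv2.imwrite(f"pics/{n}7.png",c["pixels"])
    r={"wrist":(170,20,350,250,3),"side":(195,150,285,250,6),"scene":(235,150,315,240,6)}[n];crop(c["pixels"],*r,f"pics/{n}7c.png")
E
```

```text
time_s: 9.1
eef_pos: [0.5507, 0.0566, 0.109]
eef_rot: [-0.001, 0.678, 0.735, -0.0]
wrist_force: [0.2, -0.1, -2.2]
opening: 0.245
shift units [ 0.0046 -0.0032 -0.0149] mm [ 0.9 -0.6 -3. ] turn units [-0.0005 -0.0001 -0.0019] deg [-0.1 -0.  -0.3] t 9.1 F [ 0.2 -0.1 -2.2]
```

View pics/wrist7c.png

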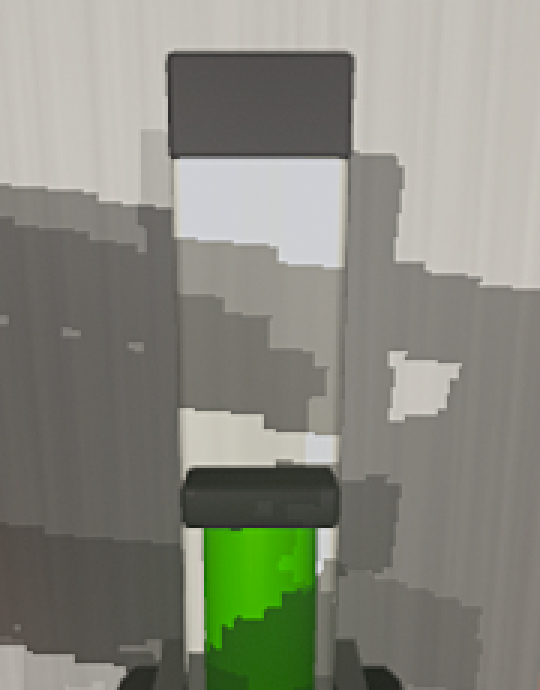

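View pics/side7c.png

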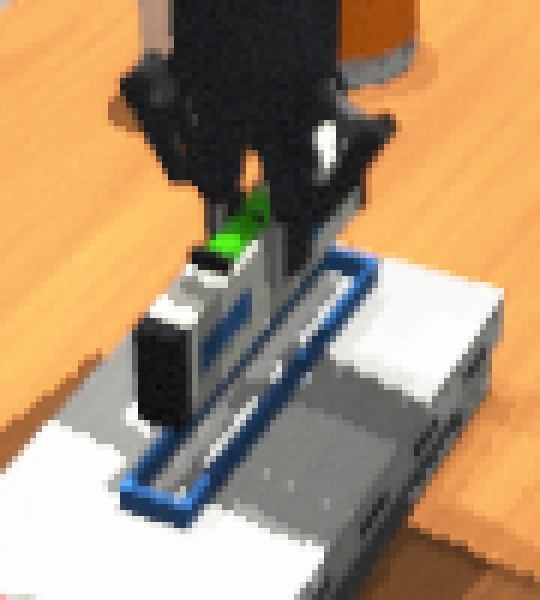

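View pics/scene7c.png

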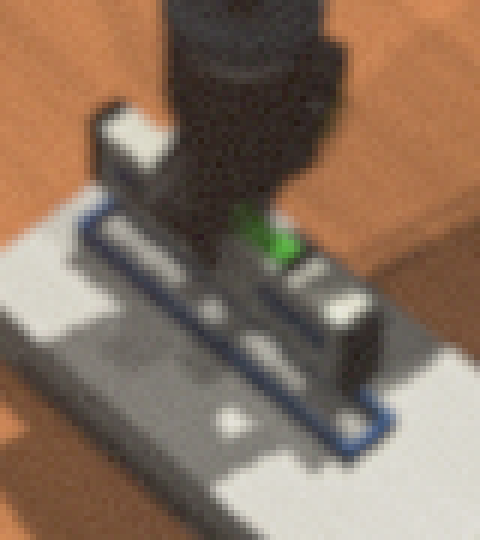

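```bash
python3 - <<'E'
from h import *
S=np.load("scene7.npy",allow_pickle=True).item();D=np.load("side7.npy",allow_pickle=True).item()
p=[onz(S,240+u/8-.5,170+v/8-.5,.088) for u,v in ((64,150),(118,97),(490,400),(425,455))]
print(np.round(p,4),np.mean(p,0),[np.linalg.norm(p[i]-p[(i+1)%4]).round(4) for i in range(4)])
zb=.1218
for u,v in ((138,415),(186,431)): print("side end bottom",onz(D,195+u/6-.5,150+v/6-.5,zb))
for u,v in ((138,320),(192,330)): print("side end top",onz(D,195+u/6-.5,150+v/6-.5,zb+.054))
for u,v in ((340,318),(378,300)): print("scene end top",onz(S,235+u/6-.5,150+v/6-.5,zb+.054))
P,R,o=tcpR()
for s in (-1,1): print("expected top end", P+R@[.1,.011*s,0])
E
```

```text
[[ 0.5825 -0.0367  0.088 ]
 [ 0.547  -0.0449  0.088 ]
 [ 0.5267  0.1679  0.088 ]
 [ 0.564   0.1712  0.088 ]] [0.55503547 0.06435643 0.088     ] [np.float64(0.0364), np.float64(0.2138), np.float64(0.0375), np.float64(0.2088)]
side end bottom [0.55629668 0.15157683 0.1218    ]
side end bottom [0.53155928 0.14990741 0.1218    ]
side end top [0.55502866 0.14988632 0.1758    ]
side end top [0.53076757 0.14378856 0.1758    ]
scene end top [0.5525825 0.1427913 0.1758   ]
scene end top [0.53012034 0.14632056 0.1758    ]
expected top end [0.53210263 0.15537953 0.10961536]
expected top end [0.55403331 0.15712458 0.10960508]
```

```bash
python3 - <<'E'
from h import *
S=np.load("scene7.npy",allow_pickle=True).item();D=np.load("side7.npy",allow_pickle=True).item()
def g(i):return np.clip(255*(i/255.)**.5,0,255).astype(np.uint8)
crop(g(S["pixels"]),275,180,310,235,14,"pics/s7z.png");crop(g(D["pixels"]),210,185,255,245,12,"pics/d7z.png")
E
```

```text
(no output)
```

View pics/s7z.png

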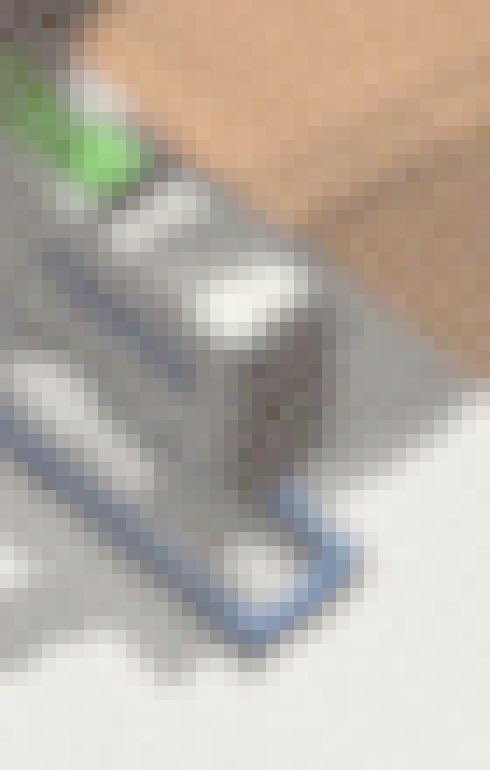

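View pics/d7z.png

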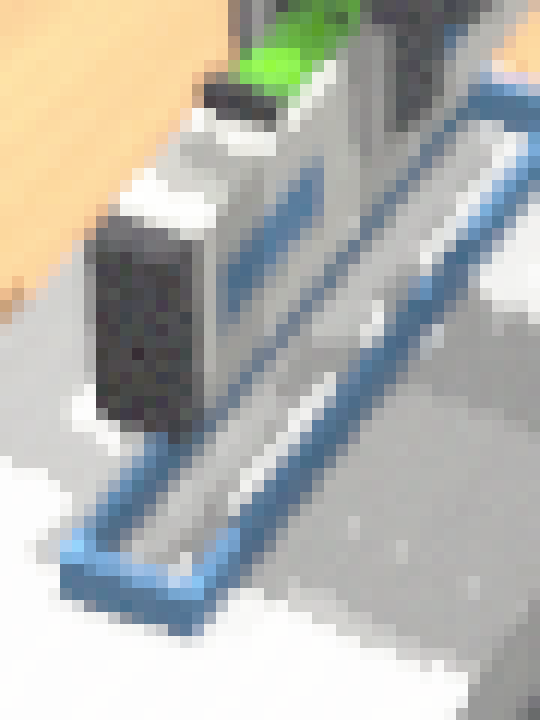

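```bash
python3 - <<'E'
from h import *
S=np.load("scene7.npy",allow_pickle=True).item();D=np.load("side7.npy",allow_pickle=True).item()
s=lambda u,v:(275+u/14-.5,180+v/14-.5); d=lambda u,v:(210+u/12-.5,185+v/12-.5)
T={}
for n,a,b in (("top+x",(250,352),(95,215)),("top-x",(330,308),(205,238)),("bot+x",(238,500),(97,418)),("bot-x",(318,448),(190,442)),("ch+x",(250,645),(60,545)),("ch-x",(365,560),(205,578))):
    T[n]=tri(S,s(*a),D,d(*b));print(n,T[n][0].round(4),T[n][1].round(4))
E
```

```text
top+x [0.5552 0.1508 0.1771] 0.0015
top-x [0.5309 0.1485 0.1756] 0.0084
bot+x [0.5552 0.1527 0.1209] 0.0003
bot-x [0.5317 0.1523 0.1222] 0.0028
ch+x [0.5607 0.1654 0.087 ] 0.0052
ch-x [0.5247 0.163  0.0892] 0.0099
```

```bash
python3 -m pendant '[[[0.015,0.002,0.07,0,0,-0.0019],[0,0,0.05,0,0,0],[0,0,0,0,0,0],[0,0,0,0,0,0]]]'
python3 - <<'E'
from h import *
delta((.5497,.0603,.084),94.9)
def g(i):return np.clip(255*(i/255.)**.5,0,255).astype(np.uint8)
for n in ("wrist","side","scene"):
    c=imaging.camera(n);np.save(n+"8.npy",c,allow_pickle=True)
    r={"wrist":(170,20,350,250,3),"side":(200,165,265,245,9),"scene":(245,160,305,235,9)}[n];crop(g(c["pixels"]),*r,f"pics/{n}8c.png")
E
```

```text
time_s: 9.75
eef_pos: [0.5515, 0.06, 0.0844]
eef_rot: [0.0, 0.676, 0.737, 0.0]
wrist_force: [0.3, -0.0, -3.8]
opening: 0.246
shift units [ 0.0023 -0.0087  0.0019] mm [ 0.5 -1.7  0.4] turn units [0.0002 0.     0.0002] deg [0. 0. 0.] t 9.75 F [ 0.3 -0.  -3.8]
```

View pics/wrist8c.png

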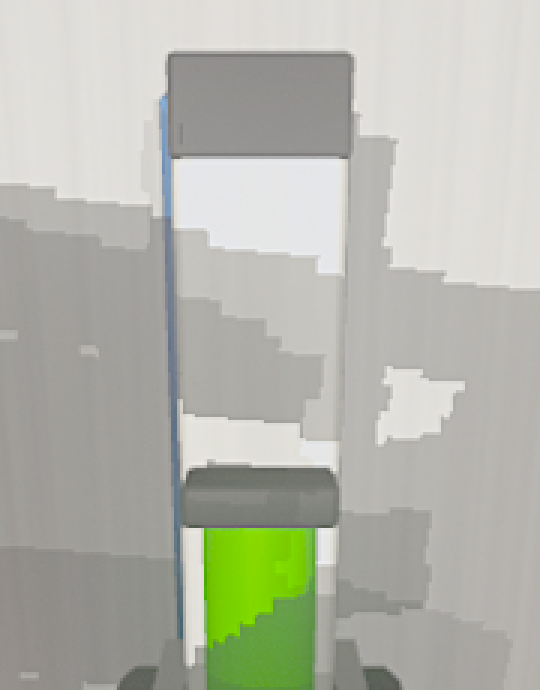

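View pics/side8c.png

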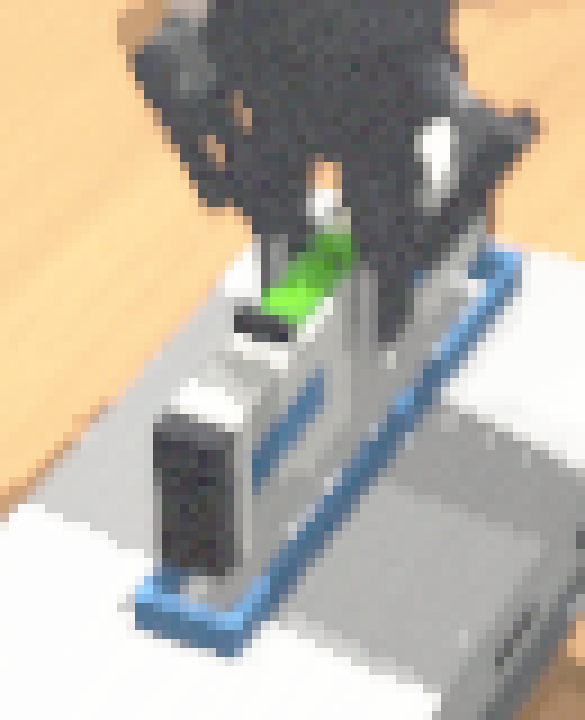

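View pics/scene8c.png

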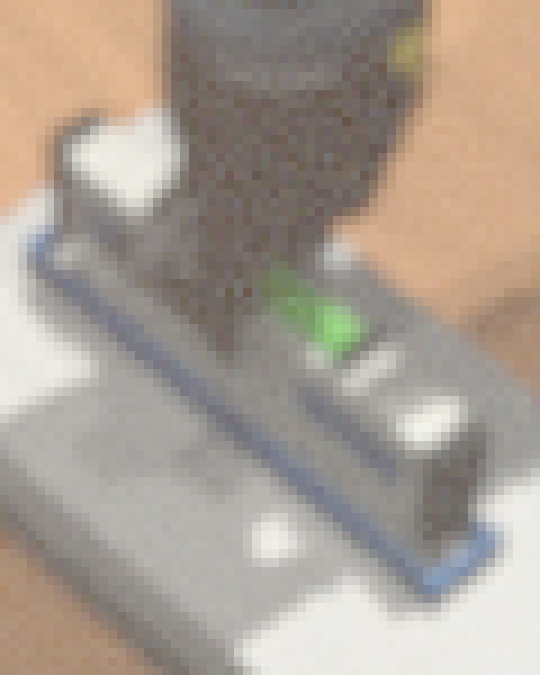

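```bash
python3 - <<'E'
from h import *
W=np.load("wrist8.npy",allow_pickle=True).item();S=np.load("scene8.npy",allow_pickle=True).item();D=np.load("side8.npy",allow_pickle=True).item()
p,R,o=tcpR()
for u,v,z in ((161,97,.088),(179,600,.088),(169,53,.151),(353,53,.151)):
    X=onz(W,170+u/3-.5,20+v/3-.5,z);print(X.round(4),"tool",(R.T@(X-p)).round(4))
s=lambda u,v:(245+u/9-.5,160+v/9-.5); d=lambda u,v:(200+u/9-.5,165+v/9-.5)
for n,a,b in (("top+x",(425,460),(153,412)),("top-x",(487,428),(243,428)),("bot+x",(420,555),(160,563)),("bot-x",(475,525),(238,577)),("ch+x",(430,597),(136,597)),("ch-x",(497,540),(245,625))):
    X,e=tri(S,s(*a),D,d(*b));print(n,X.round(4),e.round(4),"tool",(R.T@(X-p)).round(4))
E
```

```text
[0.523  0.1634 0.088 ] tool [ 0.1056 -0.0196 -0.0033]
[0.5322 0.0625 0.088 ] tool [ 0.0042 -0.0192 -0.0033]
[0.5313 0.1584 0.151 ] tool [ 0.0998 -0.0117 -0.0663]
[0.5528 0.1603 0.151 ] tool [ 0.0999  0.0098 -0.0663]
top+x [0.5578 0.1534 0.1509] 0.0018 tool [ 0.0925  0.0142 -0.0662]
top-x [0.5301 0.1525 0.1517] 0.0104 tool [ 0.0941 -0.0134 -0.067 ]
bot+x [0.5567 0.1551 0.0932] 0.0018 tool [ 0.0944  0.0132 -0.0085]
bot-x [0.5317 0.1546 0.0947] 0.0092 tool [ 0.096  -0.0118 -0.01  ]
ch+x [0.5604 0.1651 0.0839] 0.0043 tool [0.104  0.0177 0.0008]
ch-x [0.5249 0.1604 0.0837] 0.0071 tool [ 0.1023 -0.018   0.001 ]
```

```bash
python3 -m pendant '[[[-0.0025,-0.004,0,0,0,0],[0,0,0.03,0,0,0],[0,0,0.03,0,0,0],[0,0,0,0,0,0],[0,0,0,0,0,0]]]'
python3 - <<'E'
from h import *
delta((.5497,.0603,.0585),94.9)
def g(i):return np.clip(255*(i/255.)**.5,0,255).astype(np.uint8)
for n in ("side","scene"):
    c=imaging.camera(n);np.save(n+"9.npy",c,allow_pickle=True)
    r={"wrist":(170,20,350,250,3),"side":(200,165,265,245,9),"scene":(245,160,305,235,9)}[n];crop(g(c["pixels"]),*r,f"pics/{n}9c.png")
E
```

```text
time_s: 10.52
eef_pos: [0.5511, 0.0592, 0.0722]
eef_rot: [0.001, 0.676, 0.737, 0.001]
wrist_force: [-0.6, -0.5, -3.1]
opening: 0.245
shift units [ 0.0061 -0.0068  0.0684] mm [ 1.2 -1.4 13.7] turn units [0.0006 0.0001 0.0001] deg [0.1 0.  0. ] t 10.525 F [-0.6 -0.5 -3.1]
```

View pics/side9c.png

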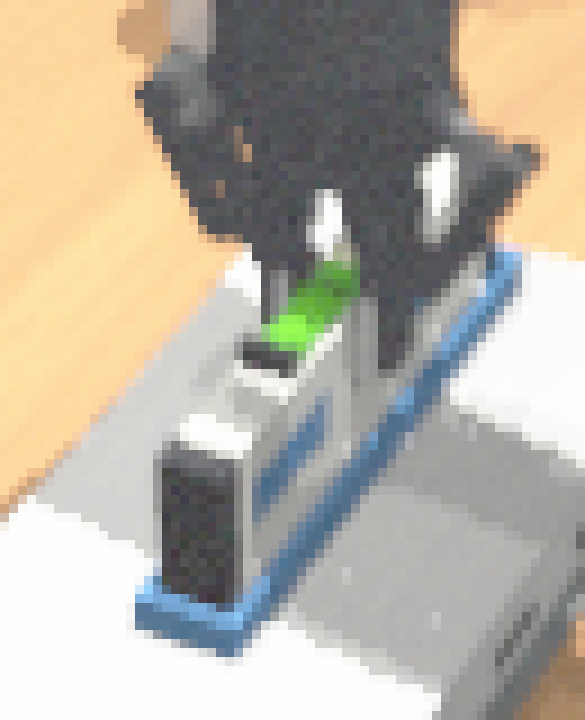

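View pics/scene9c.png

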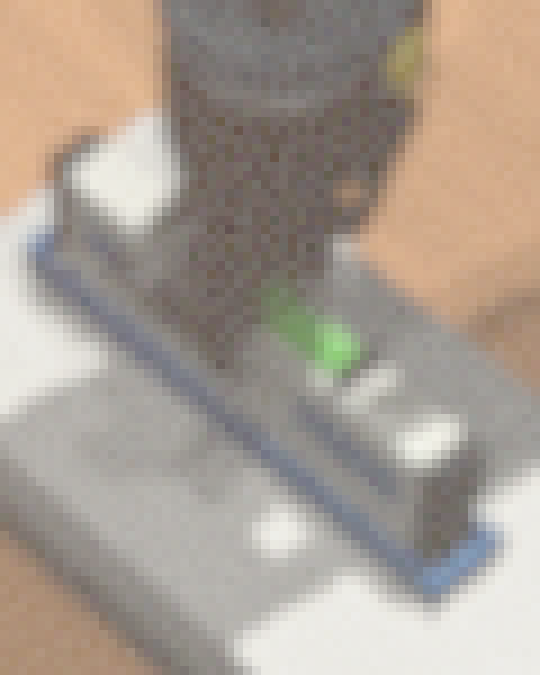

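```bash
python3 -m pendant '[[[0.001,-0.001,0.025,0,0,0],[0,0,0,0,0,0]]]'; python3 -m pendant '[[[0,0,0.02,0,0,0],[0,0,0,0,0,0]]]'
```

```text
time_s: 10.88
eef_pos: [0.551, 0.0594, 0.0671]
eef_rot: [0.001, 0.676, 0.737, 0.001]
wrist_force: [-0.3, 0.7, -3.2]
opening: 0.251
time_s: 11.12
eef_pos: [0.551, 0.0594, 0.0627]
eef_rot: [0.001, 0.676, 0.737, 0.001]
wrist_force: [0.1, -0.5, -2.4]
opening: 0.245
```

```bash
python3 -m pendant '[[[0,0,0.012,0,0,0],[0,0,0,0,0,0]]]'; python3 -m pendant '[[[0,0,0.008,0,0,0],[0,0,0,0,0,0]]]'; python3 - <<'E'
from h import *
def g(i):return np.clip(255*(i/255.)**.5,0,255).astype(np.uint8)
c=imaging.camera("side");crop(g(c["pixels"]),200,165,265,245,9,"pics/side10c.png")
E
```

```text
time_s: 11.38
eef_pos: [0.551, 0.0594, 0.0602]
eef_rot: [0.001, 0.676, 0.737, 0.001]
wrist_force: [-0.1, 0.2, -3.4]
opening: 0.246
time_s: 11.62
eef_pos: [0.5516, 0.0593, 0.0594]
eef_rot: [0.001, 0.676, 0.737, 0.001]
wrist_force: [-1.8, -0.5, -0.7]
opening: 0.244
```

View pics/side10c.png

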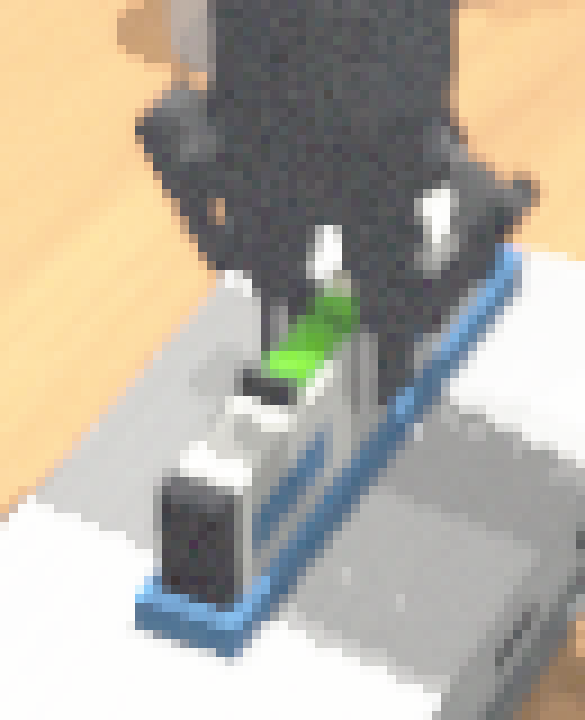

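```bash
python3 -m pendant '[[[0,0,0.002,0,0,0],[0,0,0,0,0,0],[0,0,0,0,0,0],[0,0,0,0,0,0],[0,0,0,0,0,0],[0,0,0,0,0,0]]]' 0; python3 -m pendant '[[[0,0,-0.2,0,0,0],[0,0,-0.3,0,0,0],[0,0,-0.3,0,0,0],[0,0,0,0,0,0]]]'; python3 - <<'E'
from h import *
delta((.5318,.276,.15),175.5)
def g(i):return np.clip(255*(i/255.)**.5,0,255).astype(np.uint8)
c=imaging.camera("side");crop(g(c["pixels"]),170,165,275,275,7,"pics/side11c.png")
c=imaging.camera("wrist");np.save("wrist11.npy",c,allow_pickle=True);cv2.imwrite("pics/wrist11.png",c["pixels"])
E
```

```text
time_s: 12.42
eef_pos: [0.5528, 0.0591, 0.0597]
eef_rot: [0.002, 0.676, 0.737, 0.002]
wrist_force: [0.7, 0.4, 0.1]
opening: 1.002
time_s: 12.92
eef_pos: [0.5512, 0.0593, 0.2235]
eef_rot: [0.001, 0.676, 0.737, 0.001]
wrist_force: [0.1, 0.6, -0.1]
opening: 0.998
shift units [ 1.0883 -0.0048  0.3666] mm [217.7  -1.   73.3] turn units [ 0.0007  0.001  -0.4477] deg [  0.1   0.2 -80.6] t 12.925 F [ 0.1  0.6 -0.1]
```

View pics/side11c.png

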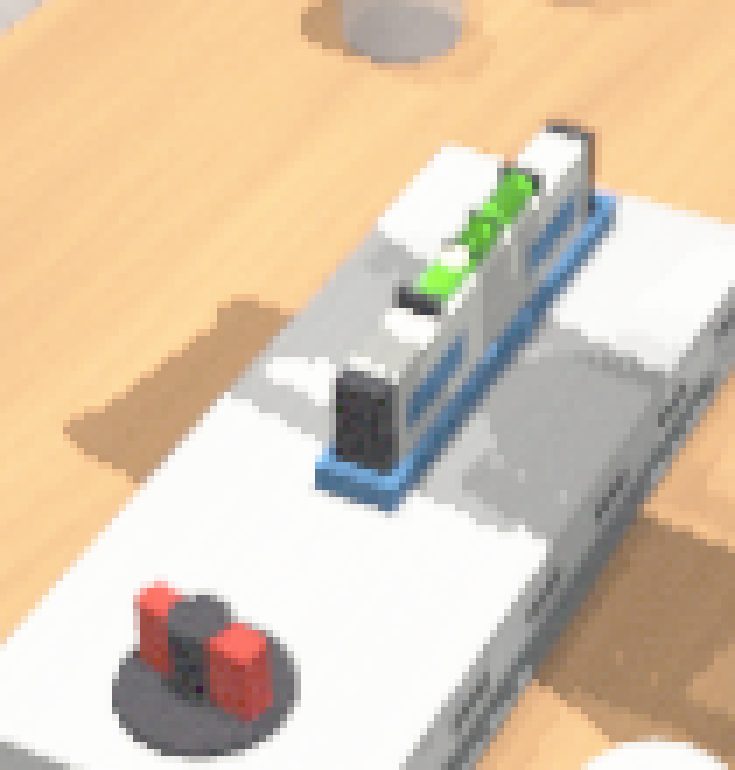

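View pics/wrist11.png

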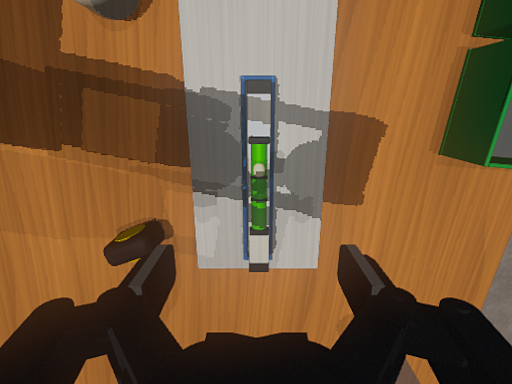

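```bash
python3 -m pendant '[[[0.28,0,0,0,0,0],[0.28,0,0,0,0,0],[0.28,0,0,0,0,0],[0.24,0,0,0,0,0],[0,0,0,0,0,0]]]'; python3 -m pendant '[[[0,0,0,0,0,-0.056],[0,0,0,0,0,-0.056],[0,0,0,0,0,-0.056],[0,0,0,0,0,-0.056],[0,0,0,0,0,-0.056],[0,0,0,0,0,-0.056],[0,0,0,0,0,-0.056],[0,0,0,0,0,-0.053],[0,0,0,0,0,0]]]'; python3 - <<'E'
from h import *
delta((.5318,.276,.15),174)
c=imaging.camera("wrist");np.save("wrist12.npy",c,allow_pickle=True);cv2.imwrite("pics/wrist12.png",c["pixels"])
E
```

```text
time_s: 13.65
eef_pos: [0.5238, 0.2784, 0.2061]
eef_rot: [-0.008, 0.678, 0.735, -0.009]
wrist_force: [0.5, 0.3, -0.4]
opening: 0.999
time_s: 14.78
eef_pos: [0.5161, 0.2658, 0.1873]
eef_rot: [-0.026, 0.027, 0.999, -0.009]
wrist_force: [-1.3, -0.1, 1.1]
opening: 0.997
shift units [-0.0854  0.0585  0.181 ] mm [-17.1  11.7  36.2] turn units [-0.0064 -0.0165  0.0162] deg [-1.2 -3.   2.9] t 14.775 F [-1.3 -0.1  1.1]
```

View pics/wrist12.png

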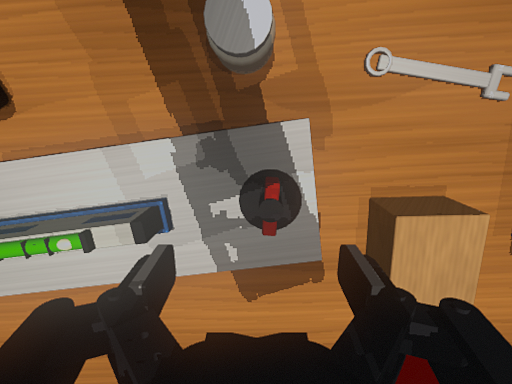

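```bash
python3 - <<'E'
from h import *
W=np.load("wrist12.npy",allow_pickle=True).item()
crop(W["pixels"],225,155,320,245,7,"pics/w12c.png")
E
```

```text
(no output)
```

View pics/w12c.png

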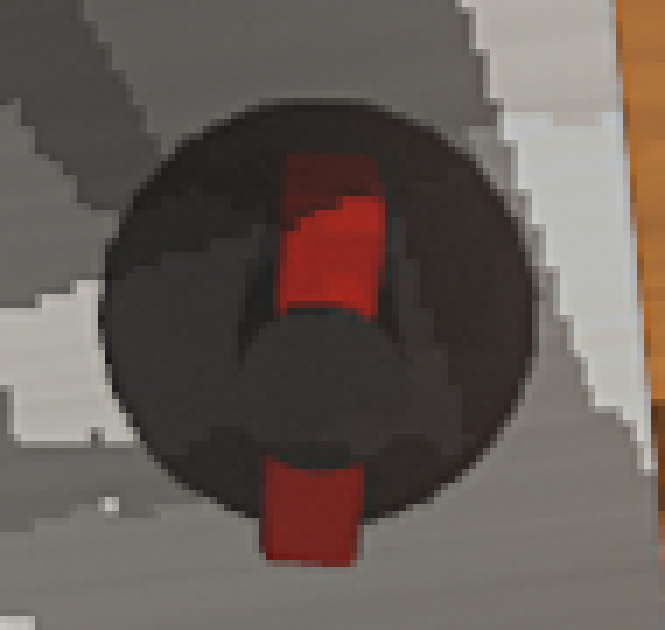

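```bash
python3 - <<'E'
from h import *
W=np.load("wrist12.npy",allow_pickle=True).item()
g=lambda u,v,z:onz(W,225+u/7-.5,155+v/7-.5,z)
print("flange",g(318,312,.081),"hubtop",g(325,388,.113))
a,b=g(335,155,.113),g(308,563,.113);print(a,b,(a+b)/2,np.linalg.norm(a-b),np.degrees(np.arctan2(*(a-b)[[1,0]])))
E
```

```text
flange [0.52824022 0.27762353 0.081     ] hubtop [0.53007782 0.27759655 0.113     ]
[0.4979068  0.28020564 0.113     ] [0.55553147 0.27420643 0.113     ] [0.52671914 0.27720603 0.113     ] 0.057936110775058926 174.05644068565795
```

```bash
python3 - <<'E'
from h import *
delta((.529,.2775,.10),174)
E
python3 -m pendant '[[[-0.03,0.03,0.1,-0.0064,-0.0165,0.0162],[-0.036,0.033,0.17,0,0,0],[0,0,0.17,0,0,0],[0,0,0,0,0,0]]]'; python3 - <<'E'
from h import *
delta((.529,.2775,.045),174)
E
```

```text
shift units [-0.0843  0.0701  0.4309] mm [-16.9  14.   86.2] turn units [-0.0064 -0.0165  0.0157] deg [-1.2 -3.   2.8] t 14.825 F [-0.1 -0.4 -0.5]
time_s: 15.32
eef_pos: [0.5292, 0.2747, 0.0951]
eef_rot: [-0.0, 0.062, 0.998, -0.0]
wrist_force: [-0.3, 0.6, 0.1]
opening: 1.002
shift units [0.0026 0.0138 0.2503] mm [ 0.5  2.8 50.1] turn units [-0.0003 -0.0001 -0.0062] deg [-0.1 -0.  -1.1] t 15.325 F [-0.3  0.6  0.1]
```

```bash
python3 -m pendant '[[[0.0026,0.0138,0.1,0,0,-0.006],[0,0,0.09,0,0,0],[0,0,0.05,0,0,0],[0,0,0,0,0,0]]]'; python3 -m pendant '[[[0,0,0,0,0,0],[0,0,0,0,0,0],[0,0,0,0,0,0],[0,0,0,0,0,0],[0,0,0,0,0,0],[0,0,0,0,0,0]]]' 1;  python3 - <<'E'
from h import *
delta((.529,.2775,.045),174)
c=imaging.camera("wrist");np.save("wrist13.npy",c,allow_pickle=True);cv2.imwrite("pics/wrist13.png",c["pixels"])
c=imaging.camera("side");crop(c["pixels"],150,170,270,300,5,"pics/side13.png")
E
```

```text
time_s: 15.82
eef_pos: [0.5308, 0.2779, 0.0465]
eef_rot: [0.002, 0.053, 0.999, 0.0]
wrist_force: [0.4, -0.3, -0.5]
opening: 1.003
time_s: 16.58
eef_pos: [0.5322, 0.2775, 0.0487]
eef_rot: [0.003, 0.054, 0.999, 0.0]
wrist_force: [-1.2, -1.2, 0.2]
opening: 0.151
shift units [ 0.0163 -0.0017  0.0185] mm [ 3.3 -0.3  3.7] turn units [ 0.0002  0.0019 -0.0009] deg [ 0.   0.3 -0.2] t 16.575 F [-1.2 -1.2  0.2]
```

View pics/wrist13.png

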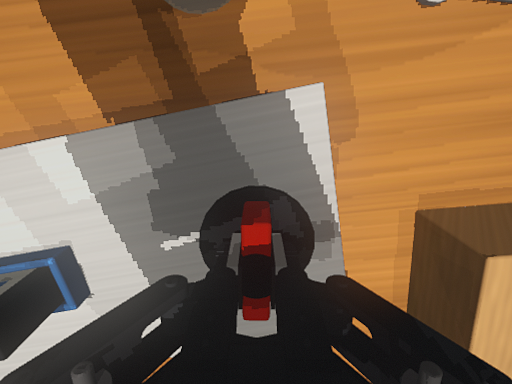

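View pics/side13.png

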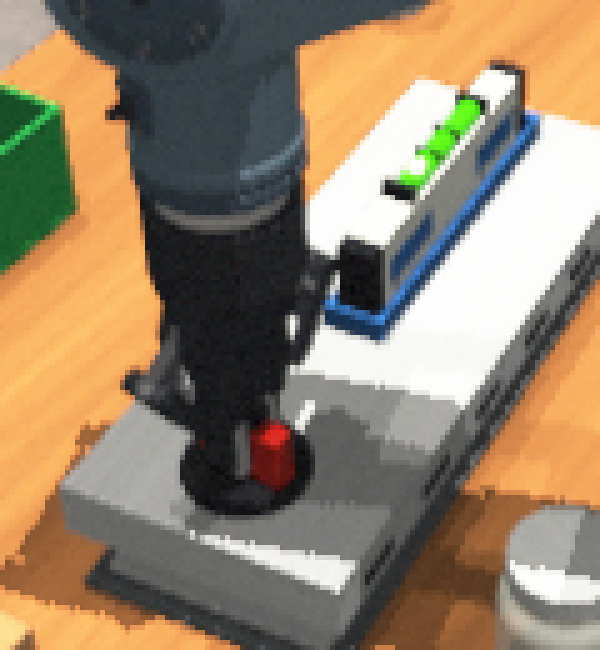

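```bash
python3 -m pendant '[[[0,0,0.02,0,0,0],[0,0,0.02,0,0,0]]]'; python3 -m pendant '[[[0,0,0.02,0,0,0]]]';python3 -m pendant '[[[0,0,0.02,0,0,0]]]'
```

```text
time_s: 16.92
eef_pos: [0.5324, 0.278, 0.0426]
eef_rot: [0.003, 0.053, 0.999, 0.0]
wrist_force: [-12.3, -4.9, 31.2]
opening: 0.154
time_s: 17.05
eef_pos: [0.5325, 0.278, 0.0423]
eef_rot: [0.003, 0.053, 0.999, -0.001]
wrist_force: [-19.5, -7.7, 43.2]
opening: 0.153
time_s: 17.18
eef_pos: [0.5324, 0.2779, 0.0425]
eef_rot: [0.003, 0.052, 0.999, -0.001]
wrist_force: [-16.7, -8.1, 36.5]
opening: 0.151
```

```bash
python3 -m pendant '[[[0,0,0.01,0,0,0],[0,0,0.01,0,0,0]]]'; python3 -m pendant '[[[0,0,0.01,0,0,0],[0,0,0.01,0,0,0],[0,0,0.01,0,0,0],[0,0,0.01,0,0,0]]]'; python3 - <<'E'
from h import *
for i in range(2): c=imaging.camera("side");print(telemetry.get_obs()["wrist_force"].round(1))
crop(c["pixels"],215,180,265,235,12,"pics/side14.png")
delta((.529,.2775,.045),174)
E
```

```text
time_s: 17.42
eef_pos: [0.5323, 0.2778, 0.043]
eef_rot: [0.003, 0.051, 0.999, -0.002]
wrist_force: [-6.3, -3.4, 13.9]
opening: 0.15
time_s: 17.92
eef_pos: [0.5323, 0.2777, 0.0429]
eef_rot: [0.003, 0.049, 0.999, -0.004]
wrist_force: [-8.5, -3.4, 17.2]
opening: 0.151
[-8.8 -4.5 16.4]
[-8.9 -5.3 16.8]
shift units [ 0.0164 -0.0026 -0.0107] mm [ 3.3 -0.5 -2.1] turn units [-0.0022  0.0023  0.0019] deg [-0.4  0.4  0.3] t 18.025 F [-8.9 -5.3 16.8]
```

View pics/side14.png

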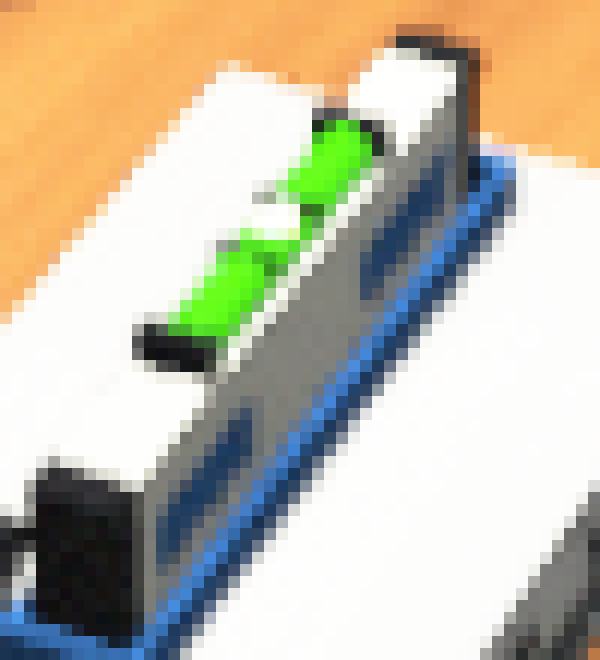

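```bash
python3 -m pendant '[[[0,0,0.01,0,0,0.03],[0,0,0.01,0,0,0.03]]]';python3 -m pendant '[[[0,0,0.01,0,0,0.03],[0,0,0.01,0,0,0.03],[0,0,0.01,0,0,0]]]'; python3 - <<'E'
from h import *
for i in range(1): c=imaging.camera("side");print(telemetry.get_obs()["torque"].round(2))
crop(c["pixels"],160,180,265,285,6,"pics/side15.png")
delta((.529,.2775,.045),174)
E
```

```text
time_s: 18.27
eef_pos: [0.5324, 0.2775, 0.0434]
eef_rot: [0.004, 0.145, 0.989, -0.004]
wrist_force: [-10.1, -4.9, 19.4]
opening: 0.151
time_s: 18.65
eef_pos: [0.5324, 0.2773, 0.0441]
eef_rot: [0.005, 0.239, 0.971, -0.005]
wrist_force: [-8.4, -4.6, 15.5]
opening: 0.151
[-0.47  1.35 -0.  ]
shift units [ 0.0151 -0.0071 -0.005 ] mm [ 3.  -1.4 -1. ] turn units [-0.0029  0.0032 -0.1204] deg [ -0.5   0.6 -21.7] t 18.7 F [-8.7 -4.1 18.2]
```

View pics/side15.png

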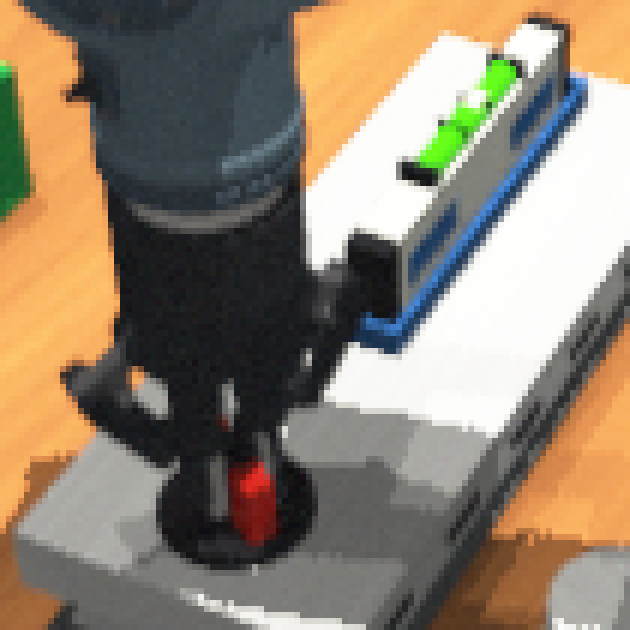

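```bash
python3 -m pendant '[[[0,0,0.01,0,0,0],[0,0,0.01,0,0,0],[0,0,0.01,0,0,0],[0,0,0.01,0,0,0],[0,0,0.01,0,0,0],[0,0,0.01,0,0,0],[0,0,0.01,0,0,0],[0,0,0.01,0,0,0],[0,0,0.01,0,0,0],[0,0,0.01,0,0,0],[0,0,0.01,0,0,0],[0,0,0.01,0,0,0]]]'; python3 -m pendant '[[[0,0,0.01,0,0,0],[0,0,0.01,0,0,0],[0,0,0.01,0,0,0],[0,0,0.01,0,0,0],[0,0,0.01,0,0,0],[0,0,0.01,0,0,0]]]'; python3 - <<'E'
from h import *
for n,r in (("side",(220,178,262,218,16)),("scene",(245,165,305,225,10))):
    I=0
    for i in range(4): c=imaging.camera(n);I=I+c["pixels"].astype(float)/4
    np.save(n+"16.npy",dict(c,pixels=I),allow_pickle=True)
    crop(I.astype(np.uint8),*r,f"pics/{n}16.png")
delta((.529,.2775,.045),174)
E
```

```text
time_s: 20.2
eef_pos: [0.5324, 0.2772, 0.044]
eef_rot: [0.005, 0.237, 0.971, -0.007]
wrist_force: [-8.0, -5.5, 17.2]
opening: 0.154
time_s: 20.95
eef_pos: [0.5323, 0.2771, 0.044]
eef_rot: [0.006, 0.236, 0.972, -0.008]
wrist_force: [-8.3, -5.6, 16.7]
opening: 0.154
shift units [ 0.0159 -0.0058 -0.0051] mm [ 3.2 -1.2 -1. ] turn units [-0.0049  0.0038 -0.1185] deg [ -0.9   0.7 -21.3] t 21.35 F [-8.1 -5.2 17.4]
```

View pics/side16.png

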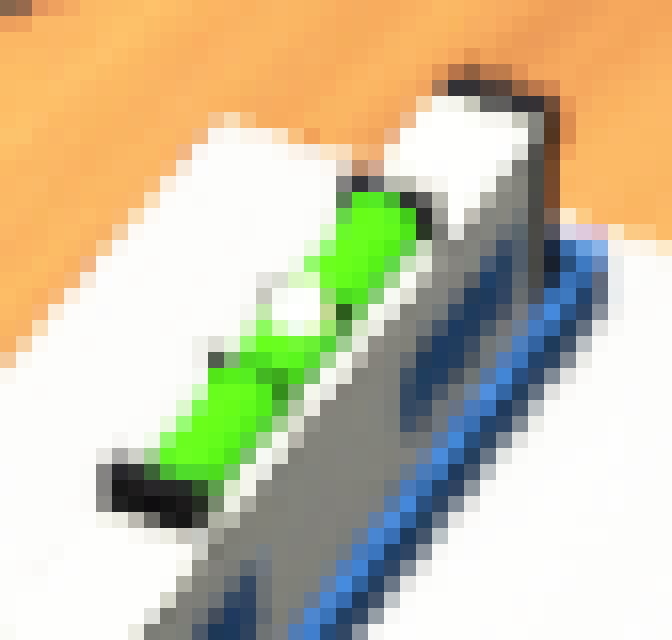

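View pics/scene16.png

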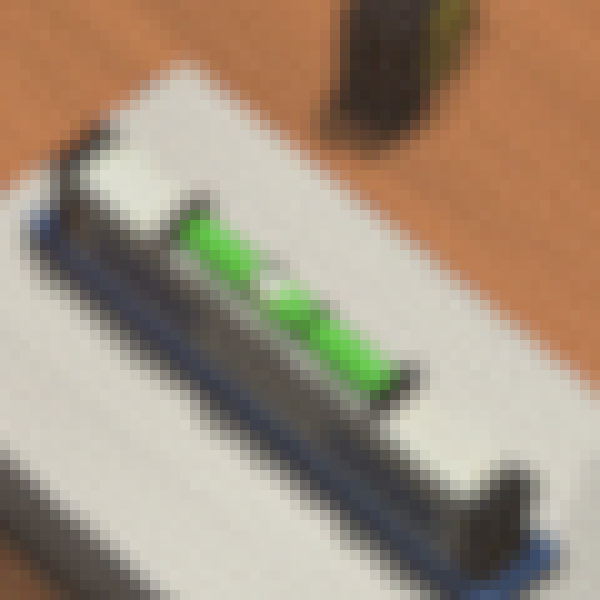

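```bash
python3 -m pendant '[[[0,0,0.01,0,0,0.033],[0,0,0.01,0,0,0.033],[0,0,0.01,0,0,0.033],[0,0,0.01,0,0,0.033],[0,0,0.01,0,0,0],[0,0,0.01,0,0,0]]]';python3 -m pendant '[[[0,0,0.01,0,0,0],[0,0,0.01,0,0,0],[0,0,0.01,0,0,0],[0,0,0.01,0,0,0],[0,0,0.01,0,0,0],[0,0,0.01,0,0,0],[0,0,0.01,0,0,0],[0,0,0.01,0,0,0],[0,0,0.01,0,0,0],[0,0,0.01,0,0,0],[0,0,0.01,0,0,0],[0,0,0.01,0,0,0]]]'; python3 -m pendant '[[[0,0,0.01,0,0,0],[0,0,0.01,0,0,0],[0,0,0.01,0,0,0],[0,0,0.01,0,0,0],[0,0,0.01,0,0,0],[0,0,0.01,0,0,0]]]'
cat > look.py <<'E'
from h import *
import sys
k=sys.argv[1]
for n,r in (("side",(220,178,262,218,16)),("scene",(245,165,305,225,10))):
    I=0
    for i in range(4): c=imaging.camera(n);I=I+c["pixels"].astype(float)/4
    np.save(n+k+".npy",dict(c,pixels=I),allow_pickle=True)
    crop(I.astype(np.uint8),*r,f"pics/{n}{k}.png")
delta((.529,.2775,.045),174)
E
python3 look.py 17
```

```text
time_s: 22.1
eef_pos: [0.5323, 0.2766, 0.0453]
eef_rot: [0.008, 0.436, 0.9, -0.008]
wrist_force: [-8.8, -4.7, 16.6]
opening: 0.153
time_s: 23.6
eef_pos: [0.5323, 0.2765, 0.0453]
eef_rot: [0.008, 0.435, 0.9, -0.009]
wrist_force: [-8.8, -4.2, 17.0]
opening: 0.15
time_s: 24.35
eef_pos: [0.5324, 0.2765, 0.0453]
eef_rot: [0.008, 0.435, 0.9, -0.01]
wrist_force: [-8.9, -4.7, 17.3]
opening: 0.155
shift units [ 0.0144 -0.0099  0.0011] mm [ 2.9 -2.   0.2] turn units [-0.0061  0.0058 -0.253 ] deg [ -1.1   1.  -45.5] t 24.75 F [-7.7 -5.  17.3]
```

View pics/side17.png

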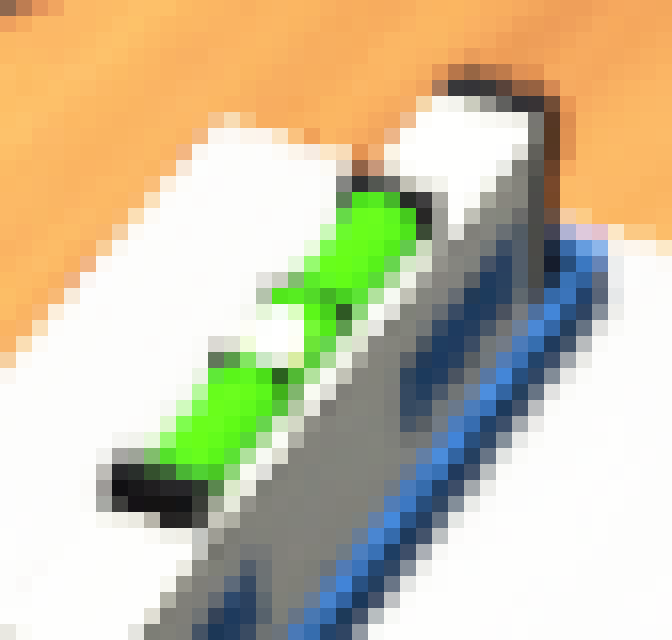

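View pics/scene17.png

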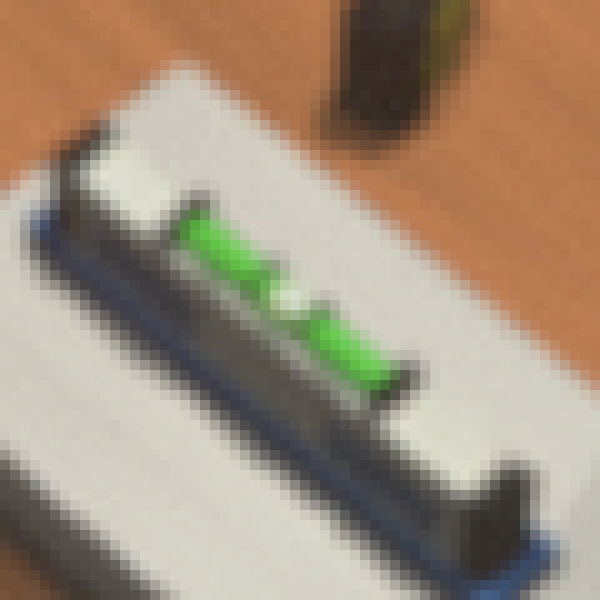

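```bash
python3 - <<'E'
from h import *
from scipy.ndimage import map_coordinates
# axis ends in px (from crops), sampled along the vial
for n,off,k,a,b in (("side",(220,178),16,(185,470),(382,195)),("scene",(245,165),10,(195,218),(390,385))):
    A=np.array(off)+np.array(a)/k-.5;B=np.array(off)+np.array(b)/k-.5
    d=B-A;L=np.linalg.norm(d);d/=L;m=np.array([-d[1],d[0]])
    t=np.arange(-3,L+3,.5)
    for kk in ("16","17"):
        I=np.load(n+kk+".npy",allow_pickle=True).item()["pixels"]
        P=[[ [map_coordinates(I[...,ch],[[ (A+d*tt+m*w)[1]],[(A+d*tt+m*w)[0]]],order=1)[0] for w in (-1,-.5,0,.5,1)] for tt in t] for ch in (2,1)]
        r=np.mean(P[0],1);g=np.mean(P[1],1)
        print(n,kk,"L",L.round(1));print(" r",r.astype(int).tolist());print(" g",g.astype(int).tolist())
E
```

```text
side 16 L 21.1
 r [29, 24, 31, 40, 51, 66, 81, 93, 100, 101, 104, 104, 103, 104, 104, 104, 102, 101, 98, 92, 86, 78, 77, 89, 101, 109, 126, 166, 210, 240, 248, 249, 244, 226, 197, 164, 130, 120, 123, 126, 125, 120, 111, 104, 103, 100, 94, 85, 82, 104, 156, 204, 234, 248, 253]
 g [28, 23, 31, 50, 92, 155, 207, 235, 246, 250, 251, 251, 252, 252, 252, 252, 252, 251, 249, 243, 228, 208, 206, 224, 243, 251, 251, 251, 252, 253, 254, 253, 250, 245, 242, 245, 250, 252, 253, 252, 252, 252, 250, 245, 244, 243, 241, 219, 177, 146, 160, 197, 229, 246, 250]
side 17 L 21.1
 r [39, 25, 28, 36, 47, 60, 75, 88, 97, 100, 101, 102, 102, 104, 103, 102, 101, 102, 99, 95, 93, 96, 125, 182, 229, 246, 251, 253, 243, 223, 178, 123, 92, 88, 89, 99, 111, 116, 116, 116, 118, 117, 111, 104, 103, 100, 93, 83, 76, 82, 120, 181, 225, 246, 253]
 g [37, 24, 27, 40, 65, 115, 177, 222, 241, 249, 251, 251, 251, 251, 251, 251, 251, 251, 250, 248, 238, 224, 213, 221, 240, 250, 253, 254, 253, 253, 249, 243, 230, 213, 210, 229, 246, 252, 253, 253, 252, 252, 250, 245, 244, 243, 240, 218, 172, 125, 123, 171, 219, 243, 249]
sc
[... 600 characters left out ...]
 180, 162, 139, 113, 91, 85, 98, 126, 157, 184]
scene 17 L 25.7
 r [204, 187, 163, 134, 109, 93, 90, 96, 104, 111, 116, 117, 117, 118, 118, 119, 119, 119, 119, 118, 116, 112, 108, 103, 104, 111, 125, 147, 168, 185, 196, 201, 198, 188, 173, 151, 128, 111, 101, 99, 102, 106, 109, 110, 111, 111, 111, 111, 111, 111, 111, 111, 110, 107, 102, 94, 84, 75, 73, 83, 105, 136, 167, 191]
 g [203, 185, 161, 136, 120, 121, 137, 157, 173, 185, 192, 194, 195, 196, 196, 197, 197, 197, 197, 195, 191, 184, 173, 163, 159, 164, 174, 188, 200, 207, 210, 211, 208, 201, 189, 174, 160, 154, 157, 167, 179, 188, 192, 194, 195, 195, 194, 194, 195, 195, 196, 195, 193, 186, 174, 155, 130, 104, 86, 85, 102, 132, 163, 187]
```

```bash
python3 -m pendant '[[[0,0,0.01,0,0,-0.01],[0,0,0.01,0,0,-0.01],[0,0,0.01,0,0,0],[0,0,0.01,0,0,0],[0,0,0.01,0,0,0],[0,0,0.01,0,0,0],[0,0,0.01,0,0,0],[0,0,0.01,0,0,0],[0,0,0.01,0,0,0],[0,0,0.01,0,0,0],[0,0,0.01,0,0,0],[0,0,0.01,0,0,0]]]'; python3 -m pendant '[[[0,0,0.01,0,0,0],[0,0,0.01,0,0,0],[0,0,0.01,0,0,0],[0,0,0.01,0,0,0],[0,0,0.01,0,0,0],[0,0,0.01,0,0,0],[0,0,0.01,0,0,0],[0,0,0.01,0,0,0],[0,0,0.01,0,0,0],[0,0,0.01,0,0,0]]]'
python3 look.py 18; python3 - <<'E'
from h import *
from scipy.ndimage import map_coordinates
for n,off,k,a,b in (("side",(220,178),16,(185,470),(382,195)),("scene",(245,165),10,(195,218),(390,385))):
    A=np.array(off)+np.array(a)/k-.5;B=np.array(off)+np.array(b)/k-.5
    d=B-A;L=np.linalg.norm(d);d/=L;m=np.array([-d[1],d[0]]);t=np.arange(-3,L+3,.5)
    I=np.load(n+"18.npy",allow_pickle=True).item()["pixels"]
    for ch in (2,1):
        print(n,ch,[int(np.mean([map_coordinates(I[...,ch],[[ (A+d*tt+m*w)[1]],[(A+d*tt+m*w)[0]]],order=1)[0] for w in (-1,-.5,0,.5,1)])) for tt in t][18:42])
E
```

```text
time_s: 26.25
eef_pos: [0.5323, 0.2765, 0.0451]
eef_rot: [0.008, 0.404, 0.915, -0.011]
wrist_force: [-9.4, -4.8, 17.2]
opening: 0.151
time_s: 27.5
eef_pos: [0.5323, 0.2764, 0.045]
eef_rot: [0.009, 0.404, 0.915, -0.011]
wrist_force: [-8.6, -5.2, 17.4]
opening: 0.154
shift units [ 0.0154 -0.0085  0.    ] mm [ 3.1 -1.7  0. ] turn units [-0.0071  0.0059 -0.2315] deg [ -1.3   1.1 -41.7] t 27.9 F [-8.2 -6.  17.1]
side 2 [100, 96, 90, 83, 94, 141, 198, 229, 244, 250, 248, 243, 218, 173, 127, 98, 91, 102, 112, 117, 117, 116, 118, 117]
side 1 [250, 247, 236, 217, 203, 214, 237, 248, 252, 254, 253, 252, 247, 241, 232, 217, 215, 233, 248, 252, 253, 253, 252, 252]
scene 2 [120, 119, 117, 112, 108, 106, 113, 127, 147, 169, 187, 200, 206, 205, 196, 180, 159, 136, 114, 100, 96, 97, 102, 106]
scene 1 [197, 196, 191, 184, 172, 162, 159, 165, 177, 191, 202, 209, 211, 211, 206, 196, 182, 165, 152, 148, 155, 167, 179, 188]
```

View pics/side18.png

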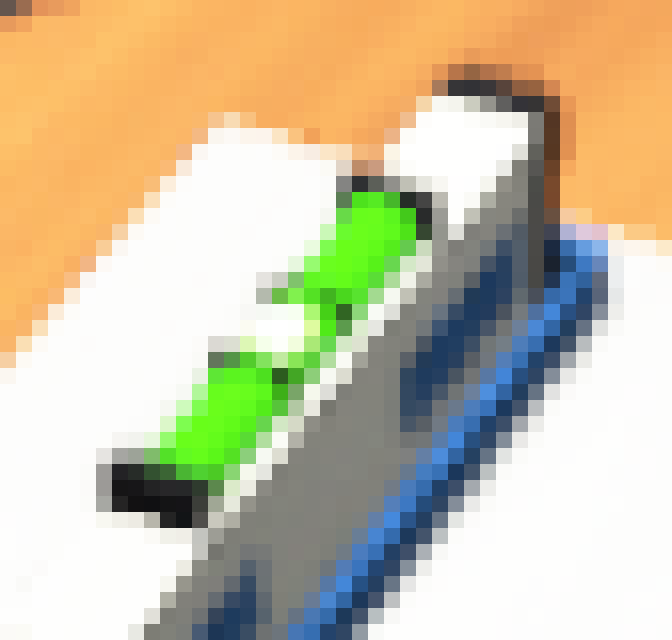

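```bash
python3 - <<'E'
from h import *
print(telemetry.get_obs()["wrist_force"], ctrl.hand_in())
E
```

```text
the job is handed in; nothing more can be done
[-8.24965526 -5.98540078 17.09439068] None
```

I stood the level in the blue channel and let go. Then I gripped the red knob, pressed that end of the shelf down and turned the knob about 0.74 rad clockwise net. I handed the job in at about 28 s, still holding it.

**Last checks:**
- **Bubble:** after settling for more than 2.5 s, it was about 1 mm off centre towards the foot in the side view. The scene view put it about 0.4 mm off the other way. Both are inside the 4 mm limit, but at roughly 4 mm per pixel they are not precise.
- **Press:** steady at about 17 N down, plus about 10 N sideways on the gripped knob. The tool sank about 6 mm onto the stop, and pushing with 43 N lowered it only 0.6 mm more. I had no direct reading of the spring joint.
- **Level:** the pictures show it upright in the channel. The floor stopped it at about 72 mm underside height, within 1 mm of what I expected for the raised shelf. I did not measure its final position in the channel.
- **Bystanders:** I touched none of them. I did not re-measure where they stand.

**What disagreed or failed:**
- **Fingertip offset:** the fingertips sit about 40 mm behind the reported TCP. Because of this the first grasp closed in the air above the vial, so I measured the offset in the wrist picture and worked with it from then on.
- **Camera mismatch:** the cameras disagreed by a few millimetres along the channel. I took a middle value, and the level went in without resistance.

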